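# Draw the white soldering board from the leaning stack and set it in the fence corner

### The arm

A 6-joint arm with a two-finger parallel gripper is mounted at the origin on the work surface. World frame = base frame: x ahead of the robot, y to its left, z up, the work surface at z = 0. Lengths are in m, angles in rad, forces in N, time in s.
With the tool pointing down it reaches from about 0.425 to 0.925 m from the base axis. Payload 12.5 kg.
Tool frame: the origin (TCP) lies midway between the tips of the shut fingers; the grasp point (between the pads) lies 19 mm behind it (manip.pinch_z is the distance from the TCP to the grasp point, in m); z points along the fingers, y is the direction in which the jaws open and shut (so a half turn about z gives the same grasp; the last joint's range is limited). The gripper opens to 85 mm and grips with 20 to 120 N. Pads are 22 mm wide; open, the fingers measure 114 mm over their backs; the gripper's body (76 mm by 85 mm) begins 54 mm behind the grasp point. The pads swing forward as they close: fully open they stand 13 mm farther back than shut.
Start: joints at [1.177, 0.491, 1.559, -0, 1.092, -0.106], TCP at [0.177, 0.599, 0.231] pointing down, gripper open.
Joint ranges: [-3.1, 3.1], [-0.84, 2.19], [0.05, 2.79], [-1.13, 4.28], [0.06, 2.93], [-2.69, 2.69]. Speed limits (rad/s): [2.22, 2.22, 2.79, 3.14, 3.14, 3.14].

### API

Orientations are given as a 3x3 rotation matrix whose columns are the frame's x, y, z axes.
In Python, from plant import manip, cams, ticket gives the robot as it stands.
- The arm moves only by the shell command python3 -m creep 'ROWS' [FORCE]. ROWS is JSON, a list of rows, each an object of numbers: "claw": the finger opening in cm, from 0 to 8.54; "dx", "dy", "dz": the shift along the tool's x, y, z in cm; "rx", "ry", "rz": the turn, a rotation vector about the tool's x, y, z in degrees. A call has 1 to 8 rows; each row is the pose to reach, as a shift and turn from the pose commanded when the call began, along the tool's axes at that moment; what a row does not reach only later rows make up. A row lasts 1/8 s, in which the tool goes at most 62.5 mm and 10.7 degrees, less where a joint would pass 70% of its speed; a pose out of reach is approached as far as the arm can. A call with a gripper value outside its range is refused whole. The fingers move at their own pace and stop on an object; FORCE is the grip in N (left out, the last holds). Time passes only in rows, so rows that repeat a pose let the fingers close. It gives the time, the measured TCP pose, the force and the opening at its end, in the units of the state.
- manip.state(): the state, without advancing time (a new reading comes with each control period).
- cams.read_camera(name): name is "side" or "top" or "wrist"; returns a dict with "color" (400x640x3 uint8, red, green, blue), "depth" (400x640 float32, m along the optical axis (not along the pixel's ray), 0 where there is no reading), "K" (3x3 intrinsics, pixels), "D" ([k1, k2, p1, p2, k3] as OpenCV has them; the pictures are not rectified), "pose" (4x4, takes a point from camera to world coordinates). Camera axes: x right, y up, looking along -z (the intrinsics and any distortion apply to the point x, -y, -z); pixel columns grow to the right and rows downward; lengths in m; the calibration is good to about 2 mm. A picture is of the moment at which its call begins.
- ticket.hand_in(): hands the job in, once; it reports no verdict.
The state is a dict: "time": time; "qpos": joint angles; "qd": joint speeds; "effort": joint torques, N m; "tool_pos": TCP position; "tool_rot": TCP orientation; "force": force on the tool from outside, world axes, zero at the start; "moment": the same for the moment, N m; "gripper_width": finger opening in m.
Only numpy, scipy, OpenCV 4.12 (cv2) and the standard library are available. Lean on these libraries where they do the work, as an engineer would, in place of code of your own. Each camera call takes 0.05 s, during which the arm holds its last target. There are 200 camera calls.

### The job

On the jeweller's bench, draw the tall white soldering board up out of the stack leaning in the steel rack, leaving the three short boards leaning there, neither toppled nor dragged out. Lower it flat onto the grey soldering plate without letting it slap down, then push it square and flush against both steel fences, snug in their corner, and let go. Leave the jar, the hammer and the copper pot where they are.

Things in the scene. Friction and masses are not known exactly. Their poses are not given: they have to be found in the camera images.
- white_board_mid (a point): Centre of the loose white ceramic slab, 120 x 120 x 12 mm, 0.2 kg. x along its width, y through its thickness, z up its height. At first it leans 20 deg off vertical, top towards the rack's +y, lower edge on the rack's base; its upper 50 mm stands free above the short boards and the back plate. It is second, third or last in the stack from the rack's front (-y).
- wood_board_mid (a point): Centre of the pale wooden board, loose, 120 mm wide, 70 mm tall, 12 mm thick, axes as the white board's; leans in the rack, always the front one of the stack (rack's -y side). Stays.
- charcoal_board_mid (a point): Centre of the black charcoal board, loose, 120 mm wide, 70 mm tall, 12 mm thick, axes as the white board's; leans in the stack touching its neighbours. Stays.
- brick_board_mid (a point): Centre of the red-brown firebrick board, loose, 120 mm wide, 70 mm tall, 12 mm thick, axes as the white board's; leans in the stack touching its neighbours. Stays.
- rack: Fixed steel rack: base 160 mm (x) by 125 mm (y), 8 mm thick; a 7 mm high lip along its front (-y) edge; a back plate 66 mm long sloping back 20 deg, on which the four boards lean towards the rack's +y. Origin on the bench between lip and back plate: lip 46 mm to its -y, foot of the back plate 19 mm to its +y.
- corner (a point): Inside corner of the two steel fences, on top of the fixed grey soldering plate (8 mm above the bench). Far fence along y at x = 0, right fence along x at y = 0, both 20 mm above the plate's top, 10 mm thick; the plate reaches 220 mm to -x and to +y from here. The board's place is x from -120 to 0 mm, y from 0 to 120 mm.
- flux_jar: Amber glass jar with a black cap, 56 mm across, 65 mm tall, loose; origin at the centre of its underside. Leave alone.
- hammer: Hammer lying on the bench, 220 mm long, loose, its handle to its own -x. Leave alone.
- copper_pot: Small copper pot with two black side handles, 76 mm across without them, 60 mm tall, loose; origin at the centre of its underside. Leave alone.
Things that resemble listed ones, but are neither listed nor needed, are in the scene too. There is more than one size of the part that bears white_board_mid; the job needs the largest.

How it is judged:
By the outcome, as a careful person would: the job done as asked, in the order asked, and still so for the second after the job is handed in, with the robot touching nothing.
It also fails if it takes over 72 s, if anything falls off the work surface, if the arm or the gripper's body presses on something with over 40 N, if the wrist force passes 120 N, or if a joint passes its speed limit or range.

## Working session

There is one attempt and no reset: what is moved stays moved. The work goes in short steps, Python scripts to look and compute and a shell command to move; the robot and the scene stay as the last step left them, time stands still between calls to the robot, and variables do not carry over. Pictures are saved under pics/ and viewed, about 8 in all and at most 12, crops included, and the job is handed in when it is done.

```bash
ls; mkdir -p pics
cat > h.py <<'E'
import numpy as np, cv2
from plant import manip, cams, ticket
def grab(n):
    r=cams.read_camera(n); np.savez(f'/tmp/{n}.npz',**r); return r
def load(n): return dict(np.load(f'/tmp/{n}.npz'))
def ray(r,uv):
    p=cv2.undistortPoints(np.array(uv,float).reshape(-1,1,2),r['K'],r['D']).reshape(-1,2)
    d=np.c_[p[:,0],-p[:,1],-np.ones(len(p))]
    return r['pose'][:3,3], d@r['pose'][:3,:3].T
def onz(r,uv,z):
    o,d=ray(r,uv); return o+d*((z-o[2])/d[:,2])[:,None]
def cloud(r):
    h,w=r['depth'].shape; u,v=np.meshgrid(np.arange(w),np.arange(h))
    o,d=ray(r,np.c_[u.ravel(),v.ravel()])
    P=o+d*r['depth'].reshape(-1,1); P[r['depth'].ravel()==0]=np.nan
    return P.reshape(h,w,3)
E
python3 - <<'E'
from h import *
ims=[]
for n in ['top','side']:
    r=grab(n); ims.append(r['color']); print(n,r['pose'].round(3).tolist(),r['K'][0,0])
    cv2.imwrite(f'pics/{n}0.png',r['color'][:,:,::-1])
print(manip.state())
E
```

```text
pics
top [[-0.025, 0.977, -0.213, 0.32], [-1.0, -0.024, 0.009, 0.012], [0.004, 0.213, 0.977, 1.083], [0.0, 0.0, 0.0, 1.0]] 367.39362487892936
side [[-1.0, 0.014, -0.017, 0.51], [-0.022, -0.717, 0.697, 0.68], [-0.002, 0.697, 0.717, 0.742], [0.0, 0.0, 0.0, 1.0]] 386.27366237777346
{'time': 0.1, 'qpos': array([ 1.17740166e+00,  4.91491158e-01,  1.55939627e+00, -1.57349322e-05,
        1.09165928e+00, -1.05568264e-01]), 'qd': array([ 0.00090642, -0.00063511,  0.00055009,  0.00091788, -0.0007408 ,
        0.00160785]), 'effort': array([ 2.71280143e-03, -6.19446731e+01, -2.62023890e+01, -1.20618915e-04,
        2.96467413e-03, -1.31181883e-05]), 'tool_pos': array([0.17730643, 0.59912189, 0.23078854]), 'tool_rot': array([[-9.58865203e-01,  2.83861584e-01, -3.52815056e-04],
       [ 2.83861790e-01,  9.58864797e-01, -8.86524022e-04],
       [ 8.66518240e-05, -9.50207749e-04, -9.99999545e-01]]), 'force': array([ 0.21641243, -1.1015148 ,  0.5261278 ]), 'moment': array([ 0.01705444,  0.02618546, -0.03229467]), 'gripper_width': 0.08584655821185976}
```

View pics/top0.png

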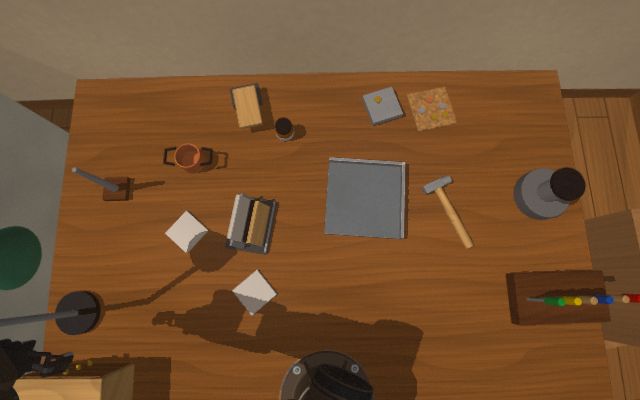

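View pics/side0.png

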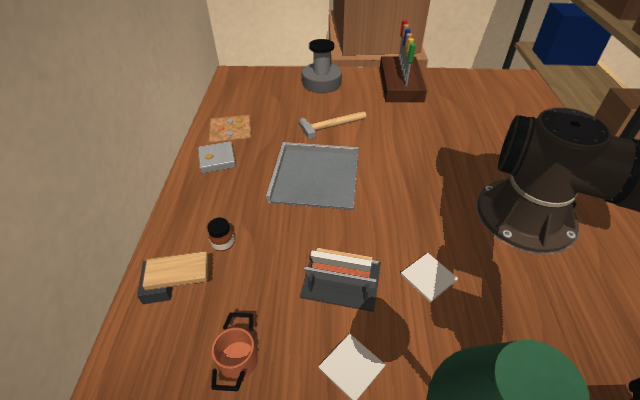

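Candidates for the white board: the white slab in the rack (top 240,220; side 342,258), and flat white slabs on the bench at top (187,231) and (255,292). The one wanted leans in the rack. Next is a close crop and the measurements.

Run:
```python
from h import *
t=load('top'); s=load('side')
a=cv2.resize(t['color'][185:260,215:290],None,fx=5,fy=5,interpolation=cv2.INTER_CUBIC)
b=cv2.resize(s['color'][235:315,295:390],None,fx=4.2,fy=4.2,interpolation=cv2.INTER_CUBIC)
H=max(a.shape[0],b.shape[0]); c=np.zeros((H,a.shape[1]+b.shape[1],3),np.uint8)
c[:a.shape[0],:a.shape[1]]=a; c[:b.shape[0],a.shape[1]:]=b
cv2.imwrite('pics/crop.png',c[:,:,::-1])
P=cloud(t)
C=t['color'].astype(int); hsv=cv2.cvtColor(t['color'],cv2.COLOR_RGB2HSV)
m=((hsv[...,1]<70)&(hsv[...,2]>100)).astype(np.uint8); 
n,l,st,ce=cv2.connectedComponentsWithStats(m)
for i in range(1,n):
    if st[i,4]>60 and 100<ce[i,0]<500:
        cs,_=cv2.findContours((l==i).astype(np.uint8),0,1)
        box=cv2.boxPoints(cv2.minAreaRect(cs[0])); Q=P[l==i]; print(ce[i].round(),st[i,4],box.round(1).tolist(),np.nanmedian(Q,0).round(3),np.nanpercentile(Q[:,2],[2,98]).round(3))
        if abs(ce[i,0]-240)<12:
            Q=Q[~np.isnan(Q[:,0])]; q=Q-np.median(Q,0); q=Q[np.linalg.norm(q,axis=1)<.09]; u,sv,vt=np.linalg.svd(q-q.mean(0),full_matrices=False); print('fit',q.mean(0),vt.round(3),sv/np.sqrt(len(q)))
# profile of depth across stack
for v in range(195,250,10): print(v,[(u,)+tuple((P[v,u]*1000).round().astype(int)) for u in range(226,276,4) if P[v,u,0]==P[v,u,0]])
```

```text
[382. 104.] 873 [[361.20001220703125, 95.5999984741211], [393.0, 85.0], [402.3999938964844, 113.19999694824219], [370.6000061035156, 123.80000305175781]] [ 0.846 -0.201  0.026] [0.022 0.03 ]
[385. 181.] 458 [[328.5, 158.39999389648438], [367.5, 122.4000015258789], [440.8999938964844, 202.0], [401.8999938964844, 238.0]] [ 0.644 -0.231  0.028] [0.025 0.032]
[363. 200.] 5167 [[324.1000061035156, 233.39999389648438], [328.70001220703125, 162.1999969482422], [402.79998779296875, 167.0], [398.20001220703125, 238.10000610351562]] [ 0.545 -0.125  0.008] [0.004 0.012]
[437. 183.] 220 [[421.79998779296875, 186.60000610351562], [448.20001220703125, 173.39999389648438], [451.79998779296875, 180.60000610351562], [425.3999938964844, 193.8000030517578]] [ 0.589 -0.346  0.026] [0.021 0.03 ]
[238. 219.] 661 [[225.10000610351562, 244.0], [235.8000030517578, 192.6999969482422], [250.0, 195.6999969482422], [239.3000030517578, 246.89999389648438]] [0.483 0.226 0.107] [0.073 0.126]
fit [0.48398557 0.22685889 0.1048142 ] [[-0.98   0.198 -0.036]
 [ 0.039  0.363  0.931]
 [-0.197 -0.911  0.363]] [0.03591172 0
[... 3724 characters left out ...]
4(449), np.int64(141), np.int64(4))]
245 [(226, np.int64(423), np.int64(282), np.int64(5)), (230, np.int64(416), np.int64(254), np.int64(74)), (234, np.int64(417), np.int64(246), np.int64(58)), (238, np.int64(419), np.int64(239), np.int64(38)), (242, np.int64(420), np.int64(232), np.int64(19)), (246, np.int64(421), np.int64(222), np.int64(10)), (250, np.int64(421), np.int64(211), np.int64(8)), (254, np.int64(420), np.int64(198), np.int64(16)), (258, np.int64(418), np.int64(184), np.int64(30)), (262, np.int64(420), np.int64(175), np.int64(13)), (266, np.int64(419), np.int64(163), np.int64(15)), (270, np.int64(420), np.int64(153), np.int64(1)), (274, np.int64(420), np.int64(142), np.int64(2))]
```

View pics/crop.png

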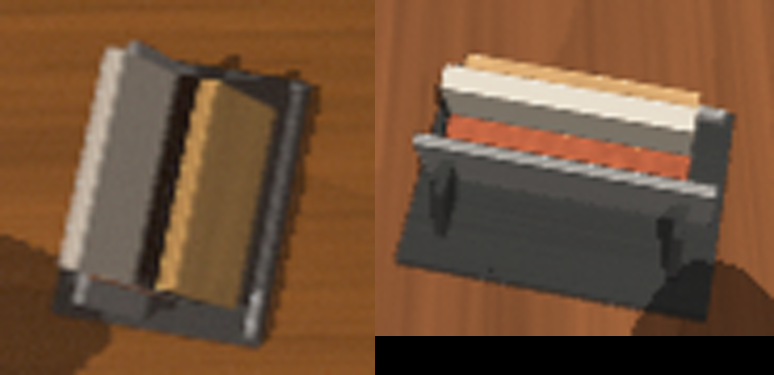

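The top crop shows, front to back: wood (200,190), charcoal (165,190), white (130,170). The side crop shows brick behind white. So white is third in the stack, and its bright top strip runs from (115,50) to (72,265) in the crop. Next I'll measure that strip in both views, plus the fence corner.

Run:
```python
from h import *
t=load('top'); s=load('side')
def strip(r,roi,thr):
    x0,y0,x1,y1=roi; h=cv2.cvtColor(r['color'],cv2.COLOR_RGB2HSV)[y0:y1,x0:x1]
    m=((h[...,1]<60)&(h[...,2]>thr)).astype(np.uint8)
    n,l,st,ce=cv2.connectedComponentsWithStats(m); i=1+np.argmax(st[1:,4])
    uv=np.argwhere(l==i)[:,::-1]+[x0,y0]; return uv
for n,r,roi,thr in (('top',t,(222,188,260,250),150),('side',s,(298,240,390,285),190)):
    uv=strip(r,roi,thr); Q=onz(r,uv,0.1228)[:,:2]
    (c,sz,a)=cv2.minAreaRect(Q.astype(np.float32)*1000); print(n,len(uv),np.array(c).round(1),np.array(sz).round(1),a)
    b=cv2.boxPoints((c,sz,a)); print(b.round(0).tolist())
P=cloud(t)
# fences: points 20..36mm near plate
m=(P[...,2]>.019)&(P[...,2]<.04)&(P[...,0]>.4)&(P[...,0]<.7)&(P[...,1]>-.26)&(P[...,1]<.01)
Q=P[m]; 
far=Q[(Q[:,0]>.61)&(Q[:,1]>-.22)]; rt=Q[(Q[:,1]<-.215)&(Q[:,0]<.63)]
for nm,F in(('far',far),('right',rt)):
    v=cv2.fitLine(F[:,:2].astype(np.float32),cv2.DIST_HUBER,0,.01,.01).ravel(); print(nm,len(F),v.round(4),np.median(F[:,2]),F.min(0),F.max(0))
g=cv2.cvtColor(t['color'],cv2.COLOR_RGB2GRAY)
c=cv2.resize(t['color'][150:245,318:413],None,fx=6,fy=6,interpolation=cv2.INTER_NEAREST); cv2.imwrite('pics/plate.png',c[:,:,::-1])
```

```text
top 159 [487.6 235.8] [ 10.5 117.3] 79.19377899169922
[[429.0, 242.0], [544.0, 220.0], [546.0, 230.0], [431.0, 252.0]]
side 344 [488.5 235.6] [ 13.4 118.8] 79.10667419433594
[[429.0, 240.0], [546.0, 218.0], [548.0, 231.0], [431.0, 253.0]]
far 260 [ 0.0902  0.9959  0.664  -0.1209] 0.027812012460250557 [ 0.65183812 -0.21900142  0.01903069] [ 0.67866242 -0.02638747  0.03436395]
right 272 [ 0.9956 -0.0933  0.527  -0.2371] 0.027822197176544883 [ 0.42882073 -0.25007998  0.01904328] [ 0.62953951 -0.22380003  0.03280225]
```

View pics/plate.png

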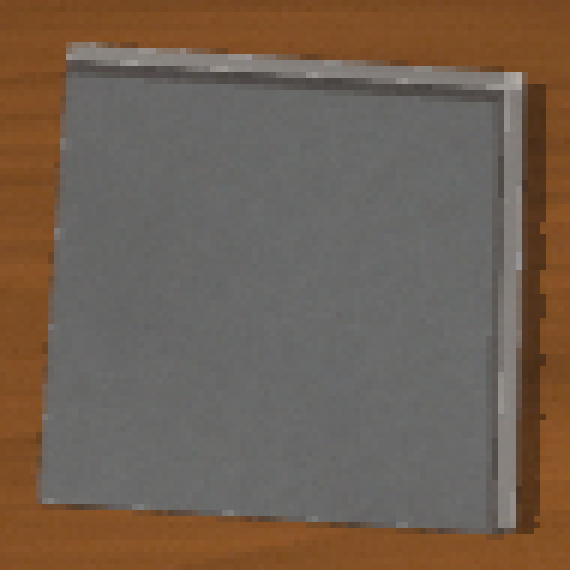

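Both views agree: the top edge centre is at (0.488, 0.236, 0.123) with yaw -10.9°, and the 118 × 12 mm strip matches the given sizes. The plate crop shows the inner corner near (503,92). Now the pregrasp.

```bash
cat >> h.py <<'E'
from scipy.spatial.transform import Rotation as Ro
def rows(p,R,base=None):
    s=manip.state(); p0,R0=(s['tool_pos'],s['tool_rot']) if base is None else base
    d=R0.T@(np.array(p)-p0)*100; r=Ro.from_matrix(R0.T@R).as_rotvec(degrees=True)
    print('d cm',d.round(2),'rot deg',r.round(1),'now',s['tool_pos'].round(4),'t',round(s['time'],2),'F',s['force'].round(1),'w',round(s['gripper_width'],4))
def tool(yaw,tilt):  # yaw of board-x deg; tilt of tool from vertical, tip towards -y
    a=np.radians(yaw); t=np.radians(tilt); ex=np.array([np.cos(a),np.sin(a),0]); ey=np.array([-np.sin(a),np.cos(a),0]); ez=np.array([0,0,1.])
    y=ey*np.cos(t)-ez*np.sin(t); z=-(ey*np.sin(t)+ez*np.cos(t)); return np.c_[np.cross(y,z),y,z]
T=np.array([.488,.2357,.1228])
CX=np.array([.648,-.2435,.008]); cyaw=-5.3
E
python3 - <<'E'
from h import *
t=load('top'); print(onz(t,[[402.2,163.3]],.028),onz(t,[[318+504/6,150+93/6]],.008))
R=tool(-10.85,20); print(R.round(3)); rows(T-R[:,2]*.05,R)
E
```

```text
[[ 0.65286298 -0.24637265  0.028     ]] [[ 0.65214351 -0.25013255  0.008     ]]
[[-0.982  0.177 -0.064]
 [ 0.188  0.923 -0.336]
 [ 0.    -0.342 -0.94 ]]
d cm [-39.94 -24.32   6.12] rot deg [19.9 -1.  -5.6] now [0.1773 0.5991 0.2308] t 0.1 F [ 0.2 -1.1  0.5] w 0.0858
```

```bash
python3 -m creep '[{"claw":5,"dx":-5,"dy":-3,"dz":0},{"claw":5,"dx":-10,"dy":-6,"dz":0},{"claw":5,"dx":-15,"dy":-9,"dz":0,"rx":8,"rz":-2},{"claw":5,"dx":-20,"dy":-12,"dz":1,"rx":16,"rz":-5},{"claw":5,"dx":-25,"dy":-15,"dz":2,"rx":19.9,"ry":-1,"rz":-5.6},{"claw":5,"dx":-30,"dy":-18,"dz":3,"rx":19.9,"ry":-1,"rz":-5.6},{"claw":5,"dx":-35,"dy":-21,"dz":3.5,"rx":19.9,"ry":-1,"rz":-5.6},{"claw":5,"dx":-39.9,"dy":-24.3,"dz":4.1,"rx":19.9,"ry":-1,"rz":-5.6}]' 40
python3 -m creep '[{"claw":5},{"claw":5}]'
python3 - <<'E'
from h import *
r=grab('wrist'); cv2.imwrite('pics/w1.png',r['color'][:,:,::-1])
R=tool(-10.85,20); rows(T-R[:,2]*.03,R); print(r['pose'].round(3))
E
```

```text
d cm [-40.01 -25.01   8.01] rot deg [19.9 -1.  -5.6] now [0.1773 0.5992 0.2309] t 0.15 F [-0.5  0.6 -0.4] w 0.0853
[[ 0.285 -0.909 -0.303  0.1  ]
 [ 0.958  0.27   0.091  0.623]
 [-0.001 -0.316  0.949  0.373]
 [ 0.     0.     0.     1.   ]]$[0]: bad value
$[0]: bad value
```

View pics/w1.png

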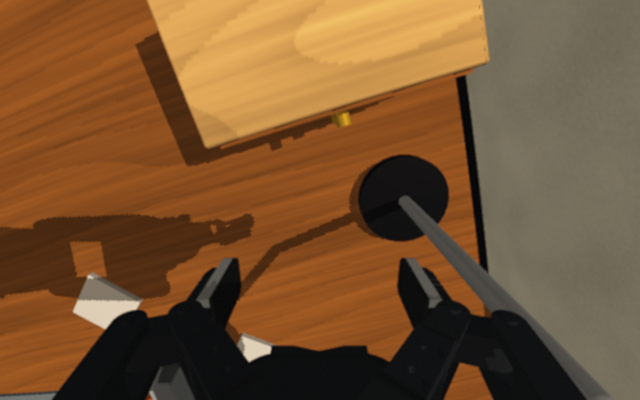

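The move was refused, so this picture (lamp base at 403,198, arm unmoved) tells me nothing useful. I suspect every key is required.

```bash
python3 -m creep '[{"claw":5.0,"dx":0.0,"dy":0.0,"dz":0.0,"rx":0.0,"ry":0.0,"rz":0.0}]' 40; python3 -m creep '[{"claw":5,"dx":0,"dy":0,"dz":0,"rx":0,"ry":0,"rz":0}]'
```

```text
time: 0.28
tool_pos: [0.1774, 0.5992, 0.2311]
tool_rot: [[-0.959, 0.284, -0.0], [0.284, 0.959, -0.0], [0.0, -0.0, -1.0]]
force: [0.1, 0.1, -1.0]
gripper_width: 0.0698
time: 0.4
tool_pos: [0.1774, 0.5993, 0.2312]
tool_rot: [[-0.959, 0.284, -0.0], [0.284, 0.959, -0.0], [0.0, -0.0, -1.0]]
force: [0.5, -0.3, 0.1]
gripper_width: 0.0517
```

```bash
python3 -m creep '[{"claw":5,"dx":-5,"dy":-3,"dz":0,"rx":0,"ry":0,"rz":0},{"claw":5,"dx":-10,"dy":-6,"dz":0,"rx":0,"ry":0,"rz":0},{"claw":5,"dx":-15,"dy":-9,"dz":0,"rx":8,"ry":0,"rz":-2},{"claw":5,"dx":-20,"dy":-12,"dz":1,"rx":16,"ry":0,"rz":-5},{"claw":5,"dx":-25,"dy":-15,"dz":2,"rx":19.9,"ry":-1,"rz":-5.6},{"claw":5,"dx":-30,"dy":-18,"dz":3,"rx":19.9,"ry":-1,"rz":-5.6},{"claw":5,"dx":-35,"dy":-21,"dz":3.5,"rx":19.9,"ry":-1,"rz":-5.6},{"claw":5,"dx":-40,"dy":-24.4,"dz":4,"rx":19.9,"ry":-1,"rz":-5.6}]' 40
python3 -m creep '[{"claw":5,"dx":0,"dy":0,"dz":0,"rx":0,"ry":0,"rz":0},{"claw":5,"dx":0,"dy":0,"dz":0,"rx":0,"ry":0,"rz":0}]'
python3 - <<'E'
from h import *
r=grab('wrist'); cv2.imwrite('pics/w2.png',r['color'][:,:,::-1])
R=tool(-10.85,20); rows(T-R[:,2]*.03,R)
E
```

```text
time: 1.4
tool_pos: [0.4929, 0.2504, 0.1911]
tool_rot: [[-0.982, 0.176, -0.064], [0.188, 0.924, -0.334], [-0.0, -0.34, -0.94]]
force: [-0.6, 0.5, -0.2]
gripper_width: 0.0503
time: 1.65
tool_pos: [0.4915, 0.2519, 0.1913]
tool_rot: [[-0.982, 0.177, -0.064], [0.189, 0.923, -0.334], [-0.0, -0.34, -0.94]]
force: [-0.1, 1.4, -0.1]
gripper_width: 0.0502
d cm [0.   0.73 4.03] rot deg [0.1 0.  0. ] now [0.4912 0.2525 0.1914] t 1.7 F [0.1 0.2 0.4] w 0.0498
```

View pics/w2.png

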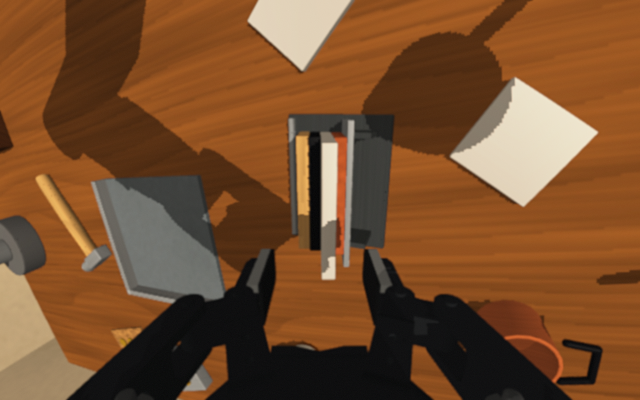

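The wrist view shows wood, charcoal, white (328,210), brick and back plate from left to right, with the jaws straddling white (slightly offset to the right). Checking the strip from this camera.

Run:
```python
from h import *
r=load('wrist'); h=cv2.cvtColor(r['color'],cv2.COLOR_RGB2HSV)[130:285,312:348]
m=((h[...,1]<60)&(h[...,2]>150)).astype(np.uint8); n,l,st,ce=cv2.connectedComponentsWithStats(m); i=1+np.argmax(st[1:,4]); print(st[i])
uv=np.argwhere(l==i)[:,::-1]+[312,130]
Q=onz(r,uv,.1228)*1000; c,s,a=cv2.minAreaRect(Q[:,:2].astype(np.float32)); print(c,s,a)
P=cloud(r); m2=P[uv[:,1],uv[:,0]]; print(np.nanmedian(m2,0),np.nanpercentile(m2[:,2],[5,50,95]))
```

```text
[  10   12   15   85 1176]
(464.306640625, 240.88836669921875) (11.553945541381836, 69.27581024169922) 79.28900146484375
[0.46010463 0.24131159 0.12257298] [0.12043297 0.12257298 0.12458912]
```

```bash
python3 -m creep '[{"claw":5,"dx":0,"dy":0.8,"dz":1,"rx":0,"ry":0,"rz":0},{"claw":5,"dx":0,"dy":0.8,"dz":3,"rx":0,"ry":0,"rz":0},{"claw":5,"dx":0,"dy":0.8,"dz":5,"rx":0,"ry":0,"rz":0},{"claw":5,"dx":0,"dy":0.8,"dz":7,"rx":0,"ry":0,"rz":0},{"claw":5,"dx":0,"dy":0.8,"dz":9,"rx":0,"ry":0,"rz":0},{"claw":5,"dx":0,"dy":0.8,"dz":10.3,"rx":0,"ry":0,"rz":0},{"claw":5,"dx":0,"dy":0.8,"dz":11,"rx":0,"ry":0,"rz":0},{"claw":5,"dx":0,"dy":0.8,"dz":11,"rx":0,"ry":0,"rz":0}]' 40
python3 - <<'E'
from h import *
R=tool(-10.85,20); rows(T+[0,.0004,0]+R[:,2]*.041,R)
E
```

```text
time: 2.7
tool_pos: [0.486, 0.2226, 0.0849]
tool_rot: [[-0.982, 0.176, -0.064], [0.188, 0.923, -0.335], [-0.0, -0.341, -0.94]]
force: [1.0, 0.3, -0.1]
gripper_width: 0.05
d cm [ 0.05 -0.01  0.08] rot deg [0.1 0.  0. ] now [0.486  0.2226 0.0849] t 2.7 F [ 1.   0.3 -0.1] w 0.05
```

Aligned within 1 mm; now close gently.

```bash
python3 -m creep '[{"claw":3.5,"dx":0,"dy":0,"dz":0,"rx":0,"ry":0,"rz":0},{"claw":2.2,"dx":0,"dy":0,"dz":0,"rx":0,"ry":0,"rz":0},{"claw":1.6,"dx":0,"dy":0,"dz":0,"rx":0,"ry":0,"rz":0},{"claw":1.2,"dx":0,"dy":0,"dz":0,"rx":0,"ry":0,"rz":0},{"claw":0.5,"dx":0,"dy":0,"dz":0,"rx":0,"ry":0,"rz":0},{"claw":0.5,"dx":0,"dy":0,"dz":0,"rx":0,"ry":0,"rz":0}]' 40
```

```text
time: 3.45
tool_pos: [0.4862, 0.2223, 0.0854]
tool_rot: [[-0.982, 0.177, -0.063], [0.188, 0.923, -0.335], [-0.001, -0.341, -0.94]]
force: [-1.1, -0.5, 5.1]
gripper_width: 0.012
```

```bash
python3 -m creep '[{"claw":0.5,"dx":0,"dy":0,"dz":-0.3,"rx":0,"ry":0,"rz":0},{"claw":0.5,"dx":0,"dy":0,"dz":-0.7,"rx":0,"ry":0,"rz":0},{"claw":0.5,"dx":0,"dy":0,"dz":-1.1,"rx":0,"ry":0,"rz":0},{"claw":0.5,"dx":0,"dy":0,"dz":-1.5,"rx":0,"ry":0,"rz":0},{"claw":0.5,"dx":0,"dy":0,"dz":-1.9,"rx":0,"ry":0,"rz":0},{"claw":0.5,"dx":0,"dy":0,"dz":-2.3,"rx":0,"ry":0,"rz":0},{"claw":0.5,"dx":0,"dy":0,"dz":-2.7,"rx":0,"ry":0,"rz":0},{"claw":0.5,"dx":0,"dy":0,"dz":-3,"rx":0,"ry":0,"rz":0}]'
python3 - <<'E'
from h import *
s=grab('side'); t=grab('top')
a=cv2.resize(t['color'][180:265,210:295],None,fx=4.5,fy=4.5); b=cv2.resize(s['color'][225:315,290:390],None,fx=4,fy=4)
c=np.zeros((390,800,3),np.uint8); c[:a.shape[0],:a.shape[1]]=a; c[:b.shape[0],395:395+b.shape[1]]=b
cv2.imwrite('pics/l1.png',c[:,:,::-1])
E
```

```text
time: 4.45
tool_pos: [0.488, 0.2326, 0.1136]
tool_rot: [[-0.982, 0.177, -0.064], [0.188, 0.923, -0.334], [-0.0, -0.34, -0.94]]
force: [-0.1, -0.9, -2.3]
gripper_width: 0.0113
```

View pics/l1.png

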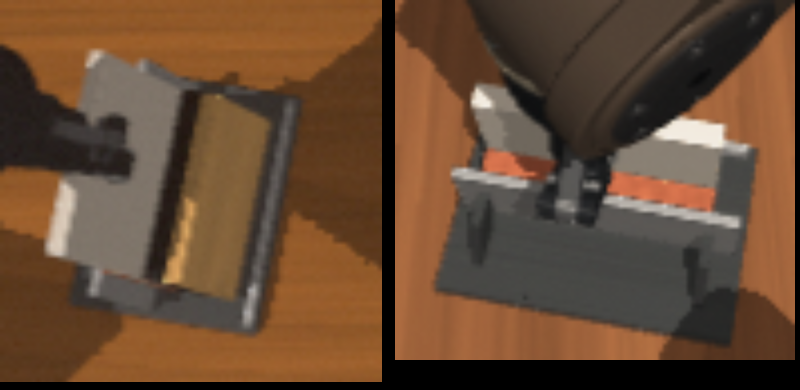

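The white board is rising between the fingers (top crop 110,150), with brick, charcoal and wood still in place. Continuing.

```bash
python3 -m creep '[{"claw":0.5,"dx":0,"dy":0,"dz":-0.4,"rx":0,"ry":0,"rz":0},{"claw":0.5,"dx":0,"dy":0,"dz":-0.8,"rx":0,"ry":0,"rz":0},{"claw":0.5,"dx":0,"dy":0,"dz":-1.2,"rx":0,"ry":0,"rz":0},{"claw":0.5,"dx":0,"dy":0,"dz":-1.6,"rx":0,"ry":0,"rz":0},{"claw":0.5,"dx":0,"dy":0,"dz":-2,"rx":0,"ry":0,"rz":0},{"claw":0.5,"dx":0,"dy":0,"dz":-2.4,"rx":0,"ry":0,"rz":0},{"claw":0.5,"dx":0,"dy":0,"dz":-2.8,"rx":0,"ry":0,"rz":0},{"claw":0.5,"dx":0,"dy":0,"dz":-3.2,"rx":0,"ry":0,"rz":0}]'
python3 -m creep '[{"claw":0.5,"dx":0,"dy":0,"dz":-0.4,"rx":0,"ry":0,"rz":0},{"claw":0.5,"dx":0,"dy":0,"dz":-0.8,"rx":0,"ry":0,"rz":0},{"claw":0.5,"dx":0,"dy":0,"dz":-1.2,"rx":0,"ry":0,"rz":0},{"claw":0.5,"dx":0,"dy":0,"dz":-1.8,"rx":0,"ry":0,"rz":0},{"claw":0.5,"dx":0,"dy":0,"dz":-2.5,"rx":0,"ry":0,"rz":0},{"claw":0.5,"dx":0,"dy":0,"dz":-4,"rx":0,"ry":0,"rz":0},{"claw":0.5,"dx":0,"dy":0,"dz":-6,"rx":0,"ry":0,"rz":0},{"claw":0.5,"dx":0,"dy":0,"dz":-8,"rx":0,"ry":0,"rz":0}]'
python3 - <<'E'
from h import *
s=grab('side'); t=grab('top')
a=cv2.resize(t['color'][180:265,210:295],None,fx=4.5,fy=4.5); b=cv2.resize(s['color'][215:315,290:390],None,fx=3.9,fy=3.9)
c=np.zeros((390,800,3),np.uint8); c[:a.shape[0],:a.shape[1]]=a; c[:b.shape[0],395:395+b.shape[1]]=b
cv2.imwrite('pics/l2.png',c[:,:,::-1])
t0=np.load('/tmp/top.npz')
E
```

```text
time: 5.55
tool_pos: [0.4901, 0.2433, 0.1437]
tool_rot: [[-0.982, 0.177, -0.064], [0.188, 0.923, -0.335], [-0.0, -0.341, -0.94]]
force: [-0.3, -0.2, -2.7]
gripper_width: 0.0117
time: 6.55
tool_pos: [0.4952, 0.2704, 0.2201]
tool_rot: [[-0.982, 0.177, -0.063], [0.188, 0.924, -0.334], [-0.001, -0.34, -0.94]]
force: [-1.0, 0.1, -2.8]
gripper_width: 0.0114
```

View pics/l2.png

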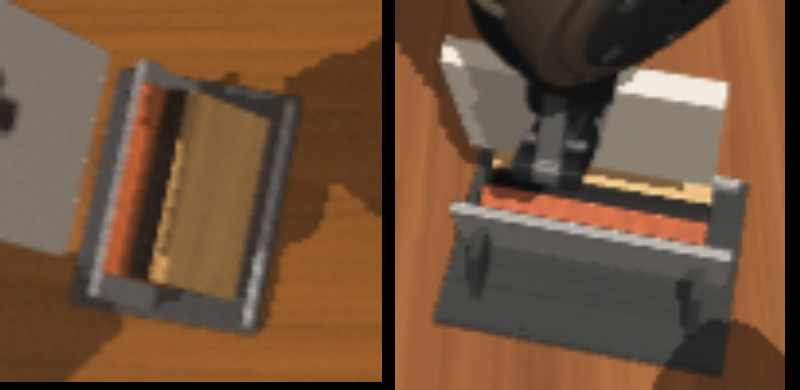

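All three short boards are still leaning (brick 125,180, charcoal 165,180, wood 215,190 in the top crop) and the white board is free. Next, the transit to the plate. The plan is:

1. Set the lower edge on the plate by the right fence.
2. Lean the board back.
3. Open the jaws so it rests on the lower finger.
4. Let it slide down that finger.

```bash
cat >> h.py <<'E'
C0=np.array([.650,-.246,.008])
def cf(x,y,z):  # corner frame mm -> world
    a=np.radians(cyaw); return C0+np.array([x*np.cos(a)-y*np.sin(a), x*np.sin(a)+y*np.cos(a), z])/1000
def tocf(p):
    a=np.radians(cyaw); d=(np.array(p)-C0)*1000; return np.array([d[0]*np.cos(a)+d[1]*np.sin(a),-d[0]*np.sin(a)+d[1]*np.cos(a),d[2]])
def held(py,pz,tau,x=-66):  # TCP for pivot (lower back corner) at corner-frame y,z mm, tool tilt tau
    R=tool(cyaw,tau); return cf(x,py,pz)+R[:,1]*-.006-R[:,2]*.080, R
E
python3 - <<'E'
from h import *
for a in [(25,60,20),(25,60,45),(20,5,45)]:
    p,R=held(*a); print(p.round(3)); rows(p,R)
E
```

```text
[ 0.589 -0.193  0.145]
d cm [-17.78 -38.71  22.03] rot deg [ 0.2 -1.7 -5.2] now [0.4959 0.271  0.221 ] t 6.65 F [ 0.5  0.1 -2.8] w 0.0114
[ 0.591 -0.163  0.129]
d cm [-17.48 -35.29  22.54] rot deg [25.2 -2.8 -4.8] now [0.4959 0.271  0.221 ] t 6.65 F [ 0.5  0.1 -2.8] w 0.0114
[ 0.591 -0.168  0.074]
d cm [-17.51 -33.89  27.88] rot deg [25.2 -2.8 -4.8] now [0.4959 0.271  0.221 ] t 6.65 F [ 0.5  0.1 -2.8] w 0.0114
```

```bash
python3 -m creep '[{"claw":0.5,"dx":-1.5,"dy":-3,"dz":1.2,"rx":0,"ry":0,"rz":0},{"claw":0.5,"dx":-4,"dy":-8,"dz":3.5,"rx":0,"ry":0,"rz":-1},{"claw":0.5,"dx":-6.5,"dy":-13,"dz":6.5,"rx":5,"ry":-0.5,"rz":-2},{"claw":0.5,"dx":-9,"dy":-18,"dz":9.5,"rx":10,"ry":-1,"rz":-3},{"claw":0.5,"dx":-11.5,"dy":-23,"dz":13,"rx":15,"ry":-2,"rz":-4},{"claw":0.5,"dx":-14,"dy":-28,"dz":16.5,"rx":20,"ry":-2.5,"rz":-4.8},{"claw":0.5,"dx":-16,"dy":-32.5,"dz":20,"rx":25.2,"ry":-2.8,"rz":-4.8},{"claw":0.5,"dx":-17.5,"dy":-35.3,"dz":22.5,"rx":25.2,"ry":-2.8,"rz":-4.8}]'
python3 -m creep '[{"claw":0.5,"dx":0,"dy":0,"dz":0,"rx":0,"ry":0,"rz":0},{"claw":0.5,"dx":0,"dy":0,"dz":0,"rx":0,"ry":0,"rz":0}]'
python3 - <<'E'
from h import *
r=grab('wrist'); t=grab('top'); s=grab('side')
a=cv2.resize(r['color'],(400,250)); b=t['color'][110:270,290:450]; b=cv2.resize(b,(400,400)); d=s['color'][100:250,220:420]; d=cv2.resize(d,(400,300))
c=np.zeros((560,800,3),np.uint8); c[:250,:400]=a; c[:400,400:]=b; c[255:555,:400]=d
cv2.imwrite('pics/p1.png',c[:,:,::-1])
for q in [(20,5,45)]:
    p,R=held(*q); rows(p,R)
E
```

```text
time: 7.65
tool_pos: [0.5899, -0.1658, 0.1255]
tool_rot: [[-0.996, 0.061, -0.07], [0.092, 0.703, -0.706], [0.006, -0.709, -0.705]]
force: [0.6, 0.0, -2.2]
gripper_width: 0.0112
time: 7.9
tool_pos: [0.59, -0.1641, 0.1272]
tool_rot: [[-0.996, 0.063, -0.069], [0.093, 0.703, -0.705], [0.004, -0.708, -0.706]]
force: [-0.4, 0.1, -2.3]
gripper_width: 0.0117
d cm [-0.11  3.5   4.14] rot deg [-0.1 -0.1  0.2] now [ 0.5905 -0.1632  0.1278] t 8.05 F [-0.5  1.3 -2.7] w 0.0114
```

View pics/p1.png

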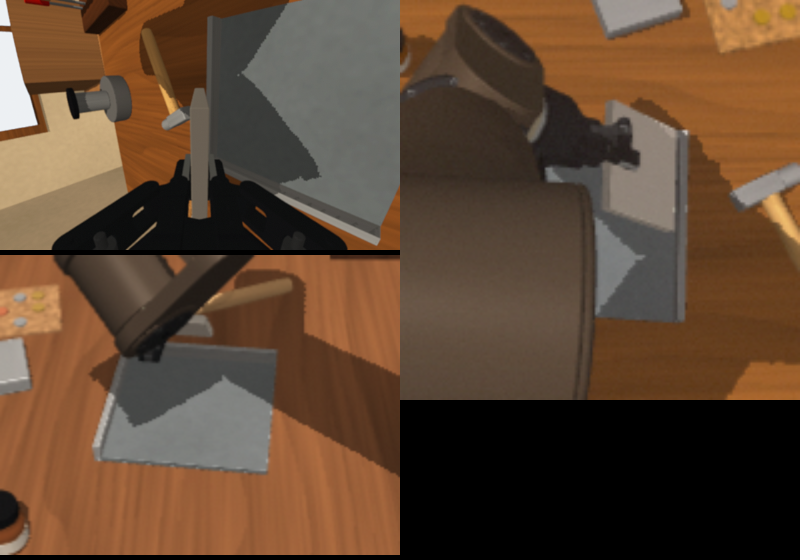

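The board is held at 45° over the plate, above the corner. The wrist view shows both fences (right fence at column 210, far fence along the bottom). I'll refine the corner from the wrist depth.

Run:
```python
from h import *
for n in('wrist','top'):
    r=load(n); P=cloud(r); Q=P.reshape(-1,3); Q=Q[~np.isnan(Q[:,0])]; q=(Q-C0)*1000
    a=np.radians(cyaw); X=q[:,0]*np.cos(a)+q[:,1]*np.sin(a); Y=-q[:,0]*np.sin(a)+q[:,1]*np.cos(a); Z=q[:,2]
    pl=(X>-200)&(X<-20)&(Y>20)&(Y<190)&(abs(Z)<8); print(n,'plate z',np.median(Z[pl]),pl.sum())
    f=(abs(X-5)<14)&(Y>20)&(Y<215)&(Z>12)&(Z<27)
    g=(abs(Y+5)<14)&(X<-20)&(X>-215)&(Z>12)&(Z<27)
    for nm,m,A,B in(('far X',f,X,Y),('right Y',g,Y,X)):
        if m.sum()>30:
            k=np.polyfit(B[m],A[m],1); print(nm,m.sum(),np.percentile(A[m],[2,10,50,90,98]).round(1),'slope deg',np.degrees(np.arctan(k[0])).round(2),np.median(Z[m]), 'B range',B[m].min().round(),B[m].max().round())
```

```text
wrist plate z -0.031042141431424086 61237
far X 3848 [-1.1 -0.6  1.1  7.4  9.1] slope deg 0.44 19.19106297181277 B range 24.0 215.0
right Y 2311 [-8.  -6.   0.4  1.5  2. ] slope deg 0.75 19.25430141928112 B range -215.0 -20.0
top plate z 0.38939723416654 1026
right Y 255 [-8.  -6.9 -2.5  1.6  2. ] slope deg -0.05 19.76400137082513 B range -214.0 -21.0
```

```bash
python3 -m creep '[{"claw":0.5,"dx":-0.1,"dy":0.9,"dz":1,"rx":0,"ry":0,"rz":0},{"claw":0.5,"dx":-0.1,"dy":1.8,"dz":2.1,"rx":0,"ry":0,"rz":0},{"claw":0.5,"dx":-0.1,"dy":2.7,"dz":3.2,"rx":0,"ry":0,"rz":0},{"claw":0.5,"dx":-0.1,"dy":3.3,"dz":3.9,"rx":0,"ry":0,"rz":0},{"claw":0.5,"dx":-0.1,"dy":3.5,"dz":4.1,"rx":0,"ry":0,"rz":0},{"claw":0.5,"dx":-0.1,"dy":3.5,"dz":4.1,"rx":0,"ry":0,"rz":0},{"claw":0.5,"dx":-0.1,"dy":3.6,"dz":4.2,"rx":0,"ry":0,"rz":0},{"claw":0.5,"dx":-0.1,"dy":3.7,"dz":4.3,"rx":0,"ry":0,"rz":0}]'
python3 -m creep '[{"claw":0.5,"dx":0,"dy":0.05,"dz":0.05,"rx":0,"ry":0,"rz":0},{"claw":0.5,"dx":0,"dy":0.1,"dz":0.1,"rx":0,"ry":0,"rz":0},{"claw":0.5,"dx":0,"dy":0.1,"dz":0.1,"rx":0,"ry":0,"rz":0}]'
python3 - <<'E'
from h import *
p,R=held(20,0,45); rows(p,R)
E
```

```text
time: 9.05
tool_pos: [0.5908, -0.1686, 0.0711]
tool_rot: [[-0.996, 0.063, -0.068], [0.093, 0.703, -0.705], [0.003, -0.709, -0.706]]
force: [0.3, 0.2, -2.8]
gripper_width: 0.0113
time: 9.43
tool_pos: [0.5907, -0.1686, 0.0694]
tool_rot: [[-0.996, 0.063, -0.068], [0.093, 0.703, -0.705], [0.004, -0.709, -0.706]]
force: [-0.2, -0.0, -2.9]
gripper_width: 0.0118
d cm [-0.02  0.1  -0.01] rot deg [-0.1 -0.2  0.1] now [ 0.5907 -0.1686  0.0694] t 9.43 F [-0.2 -0.  -2.9] w 0.0118
```

```bash
python3 -m creep '[{"claw":0.5,"dx":0,"dy":0.05,"dz":0.05,"rx":0,"ry":0,"rz":0},{"claw":0.5,"dx":0,"dy":0.1,"dz":0.1,"rx":0,"ry":0,"rz":0},{"claw":0.5,"dx":0,"dy":0.1,"dz":0.1,"rx":0,"ry":0,"rz":0}]'
python3 -m creep '[{"claw":0.5,"dx":0,"dy":0.04,"dz":0.04,"rx":0,"ry":0,"rz":0},{"claw":0.5,"dx":0,"dy":0.07,"dz":0.07,"rx":0,"ry":0,"rz":0},{"claw":0.5,"dx":0,"dy":0.07,"dz":0.07,"rx":0,"ry":0,"rz":0}]'
```

```text
time: 9.8
tool_pos: [0.5908, -0.1686, 0.0686]
tool_rot: [[-0.996, 0.063, -0.068], [0.093, 0.702, -0.706], [0.003, -0.709, -0.705]]
force: [-1.8, 3.1, 4.6]
gripper_width: 0.0118
time: 10.18
tool_pos: [0.5909, -0.1685, 0.0683]
tool_rot: [[-0.996, 0.064, -0.067], [0.093, 0.702, -0.707], [0.002, -0.71, -0.704]]
force: [-2.2, 6.3, 12.2]
gripper_width: 0.0115
```

```bash
python3 -m creep '[{"claw":0.5,"dx":0,"dy":-0.1,"dz":-0.1,"rx":0,"ry":0,"rz":0},{"claw":0.5,"dx":0,"dy":-0.3,"dz":0.06,"rx":0,"ry":0,"rz":0},{"claw":0.5,"dx":0,"dy":-0.5,"dz":0.26,"rx":0,"ry":0,"rz":0},{"claw":0.5,"dx":0,"dy":-0.65,"dz":0.41,"rx":0,"ry":0,"rz":0},{"claw":0.5,"dx":0,"dy":-0.72,"dz":0.48,"rx":0,"ry":0,"rz":0},{"claw":0.5,"dx":0,"dy":-0.72,"dz":0.48,"rx":0,"ry":0,"rz":0}]'
python3 -m creep '[{"claw":0.5,"dx":0,"dy":-0.05,"dz":0.05,"rx":0,"ry":0,"rz":0},{"claw":0.5,"dx":0,"dy":-0.1,"dz":0.1,"rx":0,"ry":0,"rz":0},{"claw":0.5,"dx":0,"dy":-0.1,"dz":0.1,"rx":0,"ry":0,"rz":0}]'
```

```text
time: 10.92
tool_pos: [0.5899, -0.1773, 0.0687]
tool_rot: [[-0.996, 0.063, -0.068], [0.093, 0.703, -0.705], [0.004, -0.709, -0.705]]
force: [1.2, 0.2, 0.6]
gripper_width: 0.0111
time: 11.3
tool_pos: [0.5898, -0.178, 0.0689]
tool_rot: [[-0.996, 0.063, -0.068], [0.092, 0.703, -0.705], [0.003, -0.708, -0.706]]
force: [0.1, 6.0, 4.6]
gripper_width: 0.0115
```

Run:
```python
from h import *
s=manip.state(); R0=tool(cyaw,45); print(tocf(s['tool_pos']+.08*R0[:,2]+.006*R0[:,1]))
pv=tocf(s['tool_pos']+.08*R0[:,2]+.006*R0[:,1])
for tau in (50,55,60,64):
    p,R=held(pv[1]-1,pv[2]+.3,tau,pv[0]); rows(p,R)
```

```text
[-6.61830828e+01  9.79382959e+00  4.59439909e-02]
d cm [-0.    0.61  0.03] rot deg [ 4.9 -0.1  0.1] now [ 0.5898 -0.178   0.0689] t 11.3 F [0.1 6.  4.6] w 0.0115
d cm [-0.    1.31  0.06] rot deg [ 9.9 -0.1  0.1] now [ 0.5898 -0.178   0.0689] t 11.3 F [0.1 6.  4.6] w 0.0115
d cm [-0.    2.    0.16] rot deg [14.9 -0.1  0.1] now [ 0.5898 -0.178   0.0689] t 11.3 F [0.1 6.  4.6] w 0.0115
d cm [-0.01  2.55  0.29] rot deg [18.9 -0.1  0.1] now [ 0.5898 -0.178   0.0689] t 11.3 F [0.1 6.  4.6] w 0.0115
```

```bash
python3 -m creep '[{"claw":0.5,"dx":0,"dy":0.35,"dz":0,"rx":2.5,"ry":0,"rz":0},{"claw":0.5,"dx":0,"dy":0.63,"dz":0,"rx":5,"ry":0,"rz":0},{"claw":0.5,"dx":0,"dy":0.98,"dz":0.01,"rx":7.5,"ry":0,"rz":0},{"claw":0.5,"dx":0,"dy":1.32,"dz":0.03,"rx":10,"ry":0,"rz":0},{"claw":0.5,"dx":0,"dy":1.66,"dz":0.08,"rx":12.5,"ry":0,"rz":0},{"claw":0.5,"dx":0,"dy":2.02,"dz":0.14,"rx":15,"ry":0,"rz":0},{"claw":0.5,"dx":0,"dy":2.02,"dz":0.14,"rx":15,"ry":0,"rz":0}]'
python3 - <<'E'
from h import *
s=manip.state(); R0=tool(cyaw,60); print(tocf(s['tool_pos']+.08*R0[:,2]+.006*R0[:,1]),s['tool_rot'].round(3).tolist())
E
```

```text
time: 12.18
tool_pos: [0.6016, -0.1418, 0.0617]
tool_rot: [[-0.991, 0.044, -0.13], [0.134, 0.521, -0.843], [0.031, -0.852, -0.522]]
force: [-1.6, 1.0, -2.4]
gripper_width: 0.0114
[-57.78190967  33.05131924   8.50470981] [[-0.991, 0.044, -0.13], [0.134, 0.521, -0.843], [0.031, -0.852, -0.522]]
```

```bash
python3 -m creep '[{"claw":0.5,"dx":0,"dy":0,"dz":0,"rx":0,"ry":0,"rz":0}]'
python3 - <<'E'
from h import *
s=manip.state(); print(s['qpos'].round(3)); print(tocf(s['tool_pos']+.08*s['tool_rot'][:,2]+.006*s['tool_rot'][:,1]))
E
```

```text
time: 12.3
tool_pos: [0.6016, -0.1426, 0.0626]
tool_rot: [[-0.991, 0.046, -0.13], [0.134, 0.521, -0.843], [0.029, -0.852, -0.523]]
force: [-1.8, 0.3, -3.6]
gripper_width: 0.0116
[ 0.01   0.887  1.698 -1.133  1.191 -0.631]
[-61.8186078   33.54913716   7.65112183]
```

Joint 4 hit its limit (-1.13), so the arm stopped short with the board in the air. I'll return to 45° tilt and do the hand-over there instead.

Run:
```python
from h import *
for a in((14,6,43),(10.5,.5,45)):
    p,R=held(*a); rows(p,R)
```

```text
d cm [ 0.72 -2.99  2.23] rot deg [-15.4  -2.9  -0.2] now [ 0.6016 -0.1426  0.0626] t 12.3 F [-1.8  0.3 -3.6] w 0.0116
d cm [ 0.7  -2.44  2.73] rot deg [-13.4  -2.9  -0.2] now [ 0.6016 -0.1426  0.0626] t 12.3 F [-1.8  0.3 -3.6] w 0.0116
```

```bash
python3 -m creep '[{"claw":0.5,"dx":0.2,"dy":-0.9,"dz":0.3,"rx":-5,"ry":-1,"rz":0},{"claw":0.5,"dx":0.4,"dy":-1.8,"dz":0.9,"rx":-10,"ry":-2,"rz":0},{"claw":0.5,"dx":0.7,"dy":-2.9,"dz":1.6,"rx":-15,"ry":-2.9,"rz":-0.2},{"claw":0.5,"dx":0.7,"dy":-3,"dz":1.8,"rx":-15.4,"ry":-2.9,"rz":-0.2},{"claw":0.5,"dx":0.7,"dy":-3,"dz":1.8,"rx":-15.4,"ry":-2.9,"rz":-0.2}]'
python3 - <<'E'
from h import *
s=manip.state(); R=s['tool_rot']; print(tocf(s['tool_pos']+.08*R[:,2]+.006*R[:,1]),s['qpos'].round(2))
for a in((10.5,.5,43),(10.5,.5,45)):
    p,R=held(*a); rows(p,R)
E
```

```text
time: 12.92
tool_pos: [0.5913, -0.1727, 0.0795]
tool_rot: [[-0.996, 0.069, -0.063], [0.094, 0.726, -0.681], [-0.001, -0.684, -0.73]]
force: [-0.4, 0.5, -3.3]
gripper_width: 0.0118
[-65.17906533  17.2567971    8.98997801] [-0.11  0.75  1.77 -1.02  0.93 -0.81]
d cm [0.08 0.07 1.08] rot deg [-0.1 -0.  -0.1] now [ 0.5913 -0.1727  0.0795] t 12.93 F [-0.4  0.5 -3.3] w 0.0118
d cm [0.08 0.35 1.07] rot deg [ 1.9 -0.  -0.1] now [ 0.5913 -0.1727  0.0795] t 12.93 F [-0.4  0.5 -3.3] w 0.0118
```

```bash
python3 -m creep '[{"claw":0.5,"dx":0.08,"dy":0.03,"dz":0.5,"rx":0,"ry":0,"rz":0},{"claw":0.5,"dx":0.08,"dy":0.07,"dz":0.9,"rx":0,"ry":0,"rz":0},{"claw":0.5,"dx":0.08,"dy":0.1,"dz":1.1,"rx":0,"ry":0,"rz":0},{"claw":0.5,"dx":0.08,"dy":0.1,"dz":1.2,"rx":0,"ry":0,"rz":0},{"claw":0.5,"dx":0.08,"dy":0.1,"dz":1.2,"rx":0,"ry":0,"rz":0}]'
python3 - <<'E'
from h import *
s=manip.state(); R=s['tool_rot']; print(tocf(s['tool_pos']+.08*R[:,2]+.006*R[:,1]),s['qpos'].round(2))
E
```

```text
time: 13.55
tool_pos: [0.5902, -0.1796, 0.0704]
tool_rot: [[-0.996, 0.069, -0.062], [0.093, 0.726, -0.681], [-0.002, -0.684, -0.73]]
force: [-0.7, 2.9, 5.0]
gripper_width: 0.0114
[-6.55812135e+01  1.02929539e+01 -3.76613620e-02] [-0.12  0.76  1.78 -1.05  0.91 -0.79]
```

```bash
python3 -m creep '[{"claw":1.5,"dx":0,"dy":-0.05,"dz":0,"rx":0,"ry":0,"rz":0},{"claw":2.0,"dx":0,"dy":-0.3,"dz":0,"rx":0,"ry":0,"rz":0},{"claw":2.6,"dx":0,"dy":-0.6,"dz":0,"rx":0,"ry":0,"rz":0},{"claw":3.2,"dx":0,"dy":-0.9,"dz":0,"rx":0,"ry":0,"rz":0},{"claw":3.8,"dx":0,"dy":-1.2,"dz":0,"rx":0,"ry":0,"rz":0},{"claw":4.4,"dx":0,"dy":-1.5,"dz":0,"rx":0,"ry":0,"rz":0},{"claw":5.0,"dx":0,"dy":-1.8,"dz":0,"rx":0,"ry":0,"rz":0},{"claw":5.0,"dx":0,"dy":-1.85,"dz":0,"rx":0,"ry":0,"rz":0}]' 20
python3 - <<'E'
from h import *
r=grab('wrist'); t=grab('top')
a=cv2.resize(r['color'],(480,300)); b=cv2.resize(t['color'][140:250,310:430],None,fx=2.6,fy=2.6)
c=np.zeros((300,800,3),np.uint8); c[:300,:480]=a; c[:b.shape[0],484:484+b.shape[1]]=b[:,:316]
cv2.imwrite('pics/p2.png',c[:,:,::-1])
# board plane from top cloud
P=cloud(t).reshape(-1,3); P=P[~np.isnan(P[:,0])]; col=t['color'].reshape(-1,3)
s=manip.state(); print(s['force'].round(1))
E
```

```text
time: 14.55
tool_pos: [0.5887, -0.1933, 0.0827]
tool_rot: [[-0.996, 0.069, -0.063], [0.093, 0.727, -0.68], [-0.001, -0.683, -0.73]]
force: [0.0, 0.4, -0.2]
gripper_width: 0.0501
[-0.  -1.   1.1]
```

View pics/p2.png

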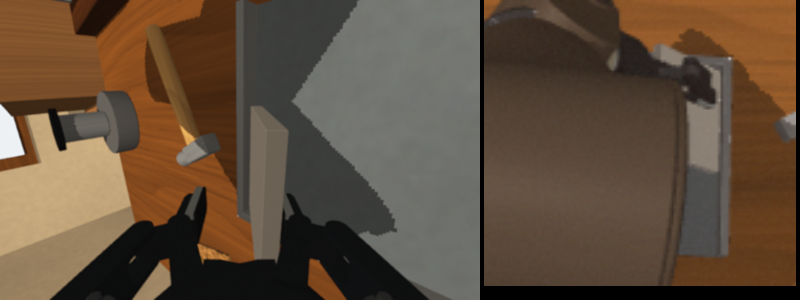

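The board now rests on the outer finger (wrist 270,190), its lower edge in the fence-plate corner, and force is near zero. Next: swing the tool steeper about the board's upper edge while opening fully, then lower along the arc.

```bash
cat >> h.py <<'E'
def Kp(th): t=np.radians(th); return np.array([1.7+12*np.sin(t)+120*np.cos(t),120*np.sin(t)])
def sup(K,tau,w,x=-65.5,ax=40): # TCP with outer finger face through K (corner y,z mm)
    R=tool(cyaw,tau); return cf(x,K[0],K[1])+R[:,2]*ax/1000-R[:,1]*w/2000, R
E
python3 - <<'E'
from h import *
b=sup(Kp(47),43,50); s=manip.state(); print('model-meas mm',((b[0]-s['tool_pos'])*1000).round(1), Kp(47))
for tau,w in((40,55),(36,62),(32,69),(28,76),(24,82),(20,85),(18,85)):
    p,R=sup(Kp(47),tau,w); print(tau,w,end=' '); rows(p,R,b)
b=sup(Kp(47),18,85); print('lower')
for th in range(44,12,-3):
    p,R=sup(Kp(th),18,85); print(th,Kp(th).round(),end=' '); rows(p,R,b)
E
```

```text
model-meas mm [ 0.4 -0.3  1. ] [92.31604763 87.76244419]
40 55 d cm [-0.   -0.04  0.14] rot deg [-3. -0.  0.] now [ 0.5887 -0.1931  0.0826] t 14.65 F [-0.  -1.   1.1] w 0.05
36 62 d cm [-0.   -0.09  0.35] rot deg [-7. -0.  0.] now [ 0.5887 -0.1931  0.0826] t 14.65 F [-0.  -1.   1.1] w 0.05
32 69 d cm [ 0.   -0.12  0.58] rot deg [-11.  -0.   0.] now [ 0.5887 -0.1931  0.0826] t 14.65 F [-0.  -1.   1.1] w 0.05
28 76 d cm [ 0.   -0.14  0.85] rot deg [-15.  -0.   0.] now [ 0.5887 -0.1931  0.0826] t 14.65 F [-0.  -1.   1.1] w 0.05
24 82 d cm [-0.   -0.07  1.12] rot deg [-19.  -0.   0.] now [ 0.5887 -0.1931  0.0826] t 14.65 F [-0.  -1.   1.1] w 0.05
20 85 d cm [-0.    0.15  1.34] rot deg [-23.  -0.   0.] now [ 0.5887 -0.1931  0.0826] t 14.65 F [-0.  -1.   1.1] w 0.05
18 85 d cm [-0.    0.34  1.42] rot deg [-25.  -0.   0.] now [ 0.5887 -0.1931  0.0826] t 14.65 F [-0.  -1.   1.1] w 0.05
lower
44 [96. 83.] d cm [-0.    0.52  0.29] rot deg [0. 0. 0.] now [ 0.5887 -0.1931  0.0826] t 14.65 F [-0.  -1.   1.1] w 0.05
41 [100.  79.] d cm [-0.    1.02  0.62] rot deg [0. 0. 0.] now [ 0.5887 -0.1931  0
[... 444 characters left out ...]
9] rot deg [0. 0. 0.] now [ 0.5887 -0.1931  0.0826] t 14.65 F [-0.  -1.   1.1] w 0.05
26 [115.  53.] d cm [-0.    3.23  2.65] rot deg [0. 0. 0.] now [ 0.5887 -0.1931  0.0826] t 14.65 F [-0.  -1.   1.1] w 0.05
23 [117.  47.] d cm [-0.    3.6   3.13] rot deg [0. 0. 0.] now [ 0.5887 -0.1931  0.0826] t 14.65 F [-0.  -1.   1.1] w 0.05
20 [119.  41.] d cm [-0.    3.94  3.63] rot deg [0. 0. 0.] now [ 0.5887 -0.1931  0.0826] t 14.65 F [-0.  -1.   1.1] w 0.05
17 [120.  35.] d cm [-0.    4.26  4.16] rot deg [0. 0. 0.] now [ 0.5887 -0.1931  0.0826] t 14.65 F [-0.  -1.   1.1] w 0.05
14 [121.  29.] d cm [-0.    4.55  4.7 ] rot deg [0. 0. 0.] now [ 0.5887 -0.1931  0.0826] t 14.65 F [-0.  -1.   1.1] w 0.05
```

```bash
python3 -m creep '[{"claw":5.5,"dx":0,"dy":-0.03,"dz":0.14,"rx":-3,"ry":0,"rz":0},{"claw":6.2,"dx":0,"dy":-0.08,"dz":0.35,"rx":-7,"ry":0,"rz":0},{"claw":6.9,"dx":0,"dy":-0.1,"dz":0.58,"rx":-11,"ry":0,"rz":0},{"claw":7.6,"dx":0,"dy":-0.1,"dz":0.85,"rx":-15,"ry":0,"rz":0},{"claw":8.2,"dx":0,"dy":-0.05,"dz":1.12,"rx":-19,"ry":0,"rz":0},{"claw":8.5,"dx":0,"dy":0.15,"dz":1.34,"rx":-23,"ry":0,"rz":0},{"claw":8.5,"dx":0,"dy":0.34,"dz":1.42,"rx":-25,"ry":0,"rz":0},{"claw":8.5,"dx":0,"dy":0.34,"dz":1.42,"rx":-25,"ry":0,"rz":0}]'
python3 - <<'E'
from h import *
t=grab('top'); P=cloud(t); h=cv2.cvtColor(t['color'],cv2.COLOR_RGB2HSV)
m=(P[...,2]>.03)&(P[...,2]<.12)&(h[...,1]<70)&(h[...,2]>90)
Q=np.array([tocf(p) for p in P[m]]); Q=Q[(Q[:,0]>-160)&(Q[:,0]<15)&(Q[:,1]>-20)&(Q[:,1]<140)]
print(len(Q)); k=np.polyfit(Q[:,1],Q[:,2],1); print('slope',np.degrees(np.arctan(k[0])),Q.min(0).round(),Q.max(0).round())
b=sup(Kp(47),18,85); s=manip.state(); print('model-meas mm',((b[0]-s['tool_pos'])*1000).round(1),s['force'].round(1),s['gripper_width'])
E
```

```text
time: 15.65
tool_pos: [0.588, -0.2006, 0.0699]
tool_rot: [[-0.996, 0.089, -0.028], [0.094, 0.946, -0.309], [-0.001, -0.311, -0.951]]
force: [1.1, 0.8, -0.1]
gripper_width: 0.0852
0Traceback (most recent call last):
  File "<stdin>", line 5, in <module>
    raise TypeError("expected non-empty vector for x")
TypeError: expected non-empty vector for x
```

```bash
cat >> h.py <<'E'
def tilt(cams_=('side','wrist','top')):
    for n in cams_:
        r=grab(n); P=cloud(r); h=cv2.cvtColor(r['color'],cv2.COLOR_RGB2HSV); q=(P-C0)*1000; a=np.radians(cyaw)
        X=q[...,0]*np.cos(a)+q[...,1]*np.sin(a); Y=-q[...,0]*np.sin(a)+q[...,1]*np.cos(a); Z=q[...,2]
        m=(X>-135)&(X<-2)&(Y>3)&(Y<150)&(Z>4)&(Z<115)&(h[...,2]>60)&(h[...,1]<80)
        print(n,m.sum(),end=' ')
        if m.sum()>40:
            x,y,z=X[m],Y[m],Z[m]
            print('colour',np.median(r['color'][m],0))
            for lo in range(0,130,12):
                k=(y>=lo)&(y<lo+12)
                if k.sum()>8: print((lo+6,k.sum(),np.percentile(z[k],[10,50,90]).round(),np.percentile(x[k],[3,97]).round()))
        else: print()
E
python3 - <<'E'
from h import *
tilt()
E
```

```text
side 323 colour [135. 129. 118.]
(18, np.int64(22), array([ 6., 12., 21.]), array([-125.,  -10.]))
(30, np.int64(25), array([18., 21., 29.]), array([-121.,  -16.]))
(42, np.int64(25), array([31., 36., 41.]), array([-125.,  -14.]))
(54, np.int64(29), array([ 5., 47., 53.]), array([-126.,  -10.]))
(66, np.int64(28), array([56., 62., 67.]), array([-125.,  -10.]))
(78, np.int64(48), array([68., 78., 94.]), array([-125.,   -9.]))
(90, np.int64(143), array([83., 90., 94.]), array([-122.,  -10.]))
wrist 22998 colour [134. 122. 105.]
(6, np.int64(1077), array([ 11.,  16., 106.]), array([-124.,  -11.]))
(18, np.int64(1479), array([21., 26., 31.]), array([-125.,  -11.]))
(30, np.int64(1880), array([33., 39., 44.]), array([-125.,  -12.]))
(42, np.int64(2363), array([46., 51., 56.]), array([-125.,  -12.]))
(54, np.int64(3104), array([58., 63., 68.]), array([-125.,  -14.]))
(66, np.int64(3879), array([71., 76., 81.]), array([-125.,  -27.]))
(78, np.int64(5092), array([83., 88., 93.]), array([-125.,  -37.]))
(90, np.int64(3847), array([87., 91., 94.]), array([-124.,  -45.]))
(102, np.int64(251), array([81., 91., 96.]), array([-77., -72.]))
(126, np.int64(13), array([ 96.,  97., 103.]), array([-77., -76.]))
top 0
```

The board sits at about 46° as modelled. Lowering along the arc.

```bash
python3 -m creep '[{"claw":8.5,"dx":0,"dy":0.25,"dz":0.14,"rx":0,"ry":0,"rz":0},{"claw":8.5,"dx":0,"dy":0.52,"dz":0.29,"rx":0,"ry":0,"rz":0},{"claw":8.5,"dx":0,"dy":0.77,"dz":0.45,"rx":0,"ry":0,"rz":0},{"claw":8.5,"dx":0,"dy":1.02,"dz":0.62,"rx":0,"ry":0,"rz":0},{"claw":8.5,"dx":0,"dy":1.27,"dz":0.8,"rx":0,"ry":0,"rz":0},{"claw":8.5,"dx":0,"dy":1.51,"dz":0.97,"rx":0,"ry":0,"rz":0},{"claw":8.5,"dx":0,"dy":1.97,"dz":1.35,"rx":0,"ry":0,"rz":0},{"claw":8.5,"dx":0,"dy":2.41,"dz":1.76,"rx":0,"ry":0,"rz":0}]'
python3 - <<'E'
from h import *
tilt(('wrist',)); print(manip.state()['force'])
b=sup(Kp(32),18,85); s=manip.state(); print('model-meas mm',((b[0]-s['tool_pos'])*1000).round(1))
E
```

```text
time: 16.85
tool_pos: [0.5896, -0.1827, 0.0452]
tool_rot: [[-0.996, 0.089, -0.028], [0.093, 0.946, -0.309], [-0.001, -0.31, -0.951]]
force: [0.1, 0.2, 0.3]
gripper_width: 0.0851
wrist 29775 colour [132. 120. 104.]
(6, np.int64(1118), array([11., 14., 16.]), array([-124.,  -11.]))
(18, np.int64(1894), array([17., 21., 24.]), array([-124.,  -11.]))
(30, np.int64(2313), array([25., 28., 83.]), array([-125.,  -12.]))
(42, np.int64(2459), array([32., 35., 38.]), array([-125.,  -12.]))
(54, np.int64(2985), array([39., 42., 45.]), array([-125.,  -12.]))
(66, np.int64(3505), array([46., 49., 52.]), array([-125.,  -17.]))
(78, np.int64(4028), array([53., 56., 59.]), array([-125.,  -30.]))
(90, np.int64(4782), array([60., 64., 66.]), array([-125.,  -38.]))
(102, np.int64(5583), array([67., 69., 72.]), array([-125.,  -43.]))
(114, np.int64(1070), array([58., 64., 67.]), array([-123.,  -52.]))
(126, np.int64(16), array([52., 72., 83.]), array([-77., -55.]))
[-0.98176587  1.41493077 -1.245528  ]
model-meas mm [ 0.6 -0.8  2.1]
```

```bash
python3 -m creep '[{"claw":8.5,"dx":0,"dy":0.21,"dz":0.21,"rx":0,"ry":0,"rz":0},{"claw":8.5,"dx":0,"dy":0.42,"dz":0.43,"rx":0,"ry":0,"rz":0},{"claw":8.5,"dx":0,"dy":0.63,"dz":0.67,"rx":0,"ry":0,"rz":0},{"claw":8.5,"dx":0,"dy":0.82,"dz":0.89,"rx":0,"ry":0,"rz":0},{"claw":8.5,"dx":0,"dy":1.02,"dz":1.13,"rx":0,"ry":0,"rz":0},{"claw":8.5,"dx":0,"dy":1.2,"dz":1.37,"rx":0,"ry":0,"rz":0},{"claw":8.5,"dx":0,"dy":1.54,"dz":1.87,"rx":0,"ry":0,"rz":0},{"claw":8.5,"dx":0,"dy":1.8,"dz":2.3,"rx":0,"ry":0,"rz":0}]'
python3 - <<'E'
from h import *
tilt(('wrist',)); print(manip.state()['force'])
s=manip.state(); R=s['tool_rot']; print('tcp',tocf(s['tool_pos']).round(1),'F',tocf(s['tool_pos']+.0425*R[:,1]-.013*R[:,2]).round(1),'upper',tocf(s['tool_pos']-.0425*R[:,1]-.013*R[:,2]).round(1))
E
```

```text
time: 17.9
tool_pos: [0.5906, -0.1729, 0.0177]
tool_rot: [[-0.996, 0.089, -0.028], [0.093, 0.946, -0.309], [-0.001, -0.31, -0.951]]
force: [0.8, 1.1, -1.2]
gripper_width: 0.0848
wrist 35642 colour [108.  98.  85.]
(6, np.int64(1141), array([12., 13., 14.]), array([-125.,  -10.]))
(18, np.int64(2166), array([15., 16., 18.]), array([-125.,  -11.]))
(30, np.int64(2692), array([18., 20., 21.]), array([-124.,  -11.]))
(42, np.int64(3082), array([22., 23., 25.]), array([-124.,  -12.]))
(54, np.int64(3313), array([25., 27., 28.]), array([-125.,  -18.]))
(66, np.int64(3730), array([29., 31., 32.]), array([-125.,  -23.]))
(78, np.int64(4152), array([32., 34., 36.]), array([-125.,  -29.]))
(90, np.int64(4551), array([36., 38., 39.]), array([-125.,  -39.]))
(102, np.int64(5194), array([40., 41., 43.]), array([-125.,  -43.]))
(114, np.int64(5415), array([40., 44., 45.]), array([-125.,  -46.]))
(126, np.int64(189), array([23., 31., 44.]), array([-76., -71.]))
[-0.28351012  0.46619842 -2.00311175]
tcp [-66.2  67.5   9.1] F [-66.2 111.9   8.3] upper [-66.2  31.1  34.7]
```

```bash
python3 -m creep '[{"claw":8.5,"dx":0,"dy":0.08,"dz":0.08,"rx":0,"ry":0,"rz":0},{"claw":8.5,"dx":0,"dy":0.16,"dz":0.16,"rx":0,"ry":0,"rz":0},{"claw":8.5,"dx":0,"dy":0.24,"dz":0.24,"rx":0,"ry":0,"rz":0},{"claw":8.5,"dx":0,"dy":0.31,"dz":0.32,"rx":0,"ry":0,"rz":0},{"claw":8.5,"dx":0,"dy":0.31,"dz":0.32,"rx":0,"ry":0,"rz":0}]'
python3 -m creep '[{"claw":8.5,"dx":0,"dy":0.1,"dz":-0.03,"rx":0,"ry":0,"rz":0},{"claw":8.5,"dx":0,"dy":0.2,"dz":-0.06,"rx":0,"ry":0,"rz":0},{"claw":8.5,"dx":0,"dy":0.3,"dz":-0.09,"rx":0,"ry":0,"rz":0},{"claw":8.5,"dx":0,"dy":0.3,"dz":-0.09,"rx":0,"ry":0,"rz":0}]'
python3 - <<'E'
from h import *
tilt(('wrist',)); print(manip.state()['force'])
s=manip.state(); R=s['tool_rot']; print('tcp',tocf(s['tool_pos']).round(1),'F',tocf(s['tool_pos']+.0425*R[:,1]-.013*R[:,2]).round(1),'upper',tocf(s['tool_pos']-.0425*R[:,1]-.013*R[:,2]).round(1))
E
```

```text
time: 18.58
tool_pos: [0.5908, -0.171, 0.0142]
tool_rot: [[-0.996, 0.089, -0.028], [0.093, 0.946, -0.309], [-0.001, -0.31, -0.951]]
force: [-0.7, 0.1, -1.0]
gripper_width: 0.085
time: 19.08
tool_pos: [0.5911, -0.1678, 0.0141]
tool_rot: [[-0.996, 0.089, -0.028], [0.093, 0.946, -0.309], [-0.001, -0.31, -0.951]]
force: [0.7, 1.9, -1.3]
gripper_width: 0.0847
wrist 35791 colour [106.  97.  83.]
(6, np.int64(1213), array([12., 13., 13.]), array([-124.,  -53.]))
(18, np.int64(1990), array([13., 14., 15.]), array([-125.,  -10.]))
(30, np.int64(2861), array([15., 16., 17.]), array([-124.,  -11.]))
(42, np.int64(3224), array([17., 18., 19.]), array([-124.,  -11.]))
(54, np.int64(3447), array([19., 20., 21.]), array([-124.,  -13.]))
(66, np.int64(3744), array([21., 22., 23.]), array([-124.,  -17.]))
(78, np.int64(4116), array([23., 24., 25.]), array([-124.,  -21.]))
(90, np.int64(4361), array([24., 26., 27.]), array([-124.,  -28.]))
(102, np.int64(4739), array([26., 27., 28.]), array([-125.,  -34.]))
(114, np.int64(5368), array([28., 29., 30.]), array([-125.,  -32.]))
(126, np.int64(684), array([16., 23., 28.]), array([-123.,  -34.]))
[ 0.13220544  1.93794778 -1.44021746]
tcp [-65.8  72.4   6.1] F [-65.8 116.9   5.3] upper [-65.9  36.1  31.7]
```

```bash
python3 -m creep '[{"claw":8.5,"dx":0,"dy":0.04,"dz":0.12,"rx":0,"ry":0,"rz":0},{"claw":8.5,"dx":0,"dy":0.08,"dz":0.24,"rx":0,"ry":0,"rz":0},{"claw":8.5,"dx":0,"dy":0.13,"dz":0.22,"rx":0,"ry":0,"rz":0},{"claw":8.5,"dx":0,"dy":0.18,"dz":0.21,"rx":0,"ry":0,"rz":0},{"claw":8.5,"dx":0,"dy":0.23,"dz":0.19,"rx":0,"ry":0,"rz":0},{"claw":8.5,"dx":0,"dy":0.28,"dz":0.18,"rx":0,"ry":0,"rz":0},{"claw":8.5,"dx":0,"dy":0.28,"dz":0.18,"rx":0,"ry":0,"rz":0}]'
python3 - <<'E'
from h import *
tilt(('wrist',)); print(manip.state()['force'])
s=manip.state(); R=s['tool_rot']; print('tcp',tocf(s['tool_pos']).round(1),'F',tocf(s['tool_pos']+.0425*R[:,1]-.013*R[:,2]).round(1),'upper',tocf(s['tool_pos']-.0425*R[:,1]-.013*R[:,2]).round(1))
E
```

```text
time: 20.0
tool_pos: [0.5913, -0.1658, 0.0115]
tool_rot: [[-0.996, 0.089, -0.028], [0.093, 0.946, -0.309], [-0.001, -0.31, -0.951]]
force: [0.3, 1.1, -1.0]
gripper_width: 0.085
wrist 35885 colour [105.  96.  82.]
(6, np.int64(1305), array([12., 12., 13.]), array([-124.,  -55.]))
(18, np.int64(1986), array([13., 13., 14.]), array([-125.,  -10.]))
(30, np.int64(2847), array([14., 14., 15.]), array([-124.,  -11.]))
(42, np.int64(3314), array([15., 15., 16.]), array([-124.,  -11.]))
(54, np.int64(3537), array([16., 16., 17.]), array([-124.,  -12.]))
(66, np.int64(3786), array([17., 17., 18.]), array([-124.,  -16.]))
(78, np.int64(4103), array([18., 18., 19.]), array([-124.,  -18.]))
(90, np.int64(4325), array([19., 20., 20.]), array([-124.,  -24.]))
(102, np.int64(4583), array([20., 21., 21.]), array([-124.,  -30.]))
(114, np.int64(5168), array([21., 22., 22.]), array([-124.,  -27.]))
(126, np.int64(821), array([12., 20., 22.]), array([-124.,  -28.]))
[ 0.60687267  0.82549474 -0.9514536 ]
tcp [-65.9  74.4   3.6] F [-65.8 118.8   2.7] upper [-65.9  38.   29.1]
```

```bash
python3 -m creep '[{"claw":8.5,"dx":0,"dy":0.03,"dz":0.1,"rx":0,"ry":0,"rz":0},{"claw":8.5,"dx":0,"dy":0.06,"dz":0.19,"rx":0,"ry":0,"rz":0},{"claw":8.5,"dx":0,"dy":0.1,"dz":0.18,"rx":0,"ry":0,"rz":0},{"claw":8.5,"dx":0,"dy":0.14,"dz":0.17,"rx":0,"ry":0,"rz":0},{"claw":8.5,"dx":0,"dy":0.18,"dz":0.15,"rx":0,"ry":0,"rz":0},{"claw":8.5,"dx":0,"dy":0.18,"dz":0.15,"rx":0,"ry":0,"rz":0}]'
python3 - <<'E'
from h import *
tilt(('wrist',)); print(manip.state()['force'])
s=manip.state(); R=s['tool_rot']; print('tcp',tocf(s['tool_pos']).round(1),'F',tocf(s['tool_pos']+.0425*R[:,1]-.013*R[:,2]).round(1),'upper',tocf(s['tool_pos']-.0425*R[:,1]-.013*R[:,2]).round(1))
E
```

```text
time: 20.8
tool_pos: [0.5915, -0.1654, 0.0105]
tool_rot: [[-0.996, 0.089, -0.028], [0.093, 0.946, -0.31], [-0.002, -0.312, -0.95]]
force: [-2.5, -3.4, 8.4]
gripper_width: 0.085
wrist 35869 colour [105.  95.  82.]
(6, np.int64(1328), array([12., 12., 13.]), array([-124.,  -55.]))
(18, np.int64(1990), array([12., 13., 14.]), array([-124.,   -9.]))
(30, np.int64(2842), array([13., 14., 14.]), array([-124.,  -11.]))
(42, np.int64(3357), array([14., 15., 15.]), array([-124.,  -11.]))
(54, np.int64(3556), array([15., 16., 16.]), array([-124.,  -12.]))
(66, np.int64(3799), array([16., 16., 17.]), array([-124.,  -15.]))
(78, np.int64(4108), array([16., 17., 18.]), array([-124.,  -17.]))
(90, np.int64(4327), array([17., 18., 19.]), array([-124.,  -23.]))
(102, np.int64(4582), array([18., 19., 20.]), array([-124.,  -29.]))
(114, np.int64(5114), array([19., 20., 20.]), array([-124.,  -26.]))
(126, np.int64(784), array([10., 19., 20.]), array([-124.,  -25.]))
[-2.22314703 -3.75670374  8.81767657]
tcp [-65.7  74.8   2.5] F [-65.6 119.2   1.6] upper [-65.7  38.5  28.1]
```

Run:
```python
from h import *
s=manip.state(); R=s['tool_rot']; F=tocf(s['tool_pos']+.0425*R[:,1]-.013*R[:,2])
for tau,dy,dz in((15,.2,.2),(12,.4,0.2),(12,2,.2),(12,4,.2),(12,6,.2),(12,6,10)):
    Q=tool(cyaw,tau); p=cf(F[0],F[1]+dy,F[2]+dz)-Q[:,1]*.0425+Q[:,2]*.013; rows(p,Q)
```

```text
d cm [-0.    0.09  0.21] rot deg [-3.2  0.1 -0.1] now [ 0.5915 -0.1655  0.0105] t 20.85 F [-2.2 -3.8  8.8] w 0.0847
d cm [-0.    0.2   0.42] rot deg [-6.2  0.1 -0.1] now [ 0.5915 -0.1655  0.0105] t 20.85 F [-2.2 -3.8  8.8] w 0.0847
d cm [-0.    0.35  0.37] rot deg [-6.2  0.1 -0.1] now [ 0.5915 -0.1655  0.0105] t 20.85 F [-2.2 -3.8  8.8] w 0.0847
d cm [-0.    0.54  0.3 ] rot deg [-6.2  0.1 -0.1] now [ 0.5915 -0.1655  0.0105] t 20.85 F [-2.2 -3.8  8.8] w 0.0847
d cm [-0.    0.73  0.24] rot deg [-6.2  0.1 -0.1] now [ 0.5915 -0.1655  0.0105] t 20.85 F [-2.2 -3.8  8.8] w 0.0847
d cm [-0.    0.42 -0.69] rot deg [-6.2  0.1 -0.1] now [ 0.5915 -0.1655  0.0105] t 20.85 F [-2.2 -3.8  8.8] w 0.0847
```

```bash
python3 -m creep '[{"claw":8.5,"dx":0,"dy":0.09,"dz":0.14,"rx":-3.2,"ry":0,"rz":0},{"claw":8.5,"dx":0,"dy":0.18,"dz":0.35,"rx":-6.2,"ry":0,"rz":0},{"claw":8.5,"dx":0,"dy":0.21,"dz":0.35,"rx":-6.2,"ry":0,"rz":0},{"claw":8.5,"dx":0,"dy":0.24,"dz":0.34,"rx":-6.2,"ry":0,"rz":0},{"claw":8.5,"dx":0,"dy":0.27,"dz":0.33,"rx":-6.2,"ry":0,"rz":0},{"claw":8.5,"dx":0,"dy":0.3,"dz":0.32,"rx":-6.2,"ry":0,"rz":0},{"claw":8.5,"dx":0,"dy":0.3,"dz":0.32,"rx":-6.2,"ry":0,"rz":0}]'
python3 - <<'E'
from h import *
tilt(('wrist',)); print(manip.state()['force'])
s=manip.state(); R=s['tool_rot']; print('tcp',tocf(s['tool_pos']).round(1),'F',tocf(s['tool_pos']+.0425*R[:,1]-.013*R[:,2]).round(1),'upper',tocf(s['tool_pos']-.0425*R[:,1]-.013*R[:,2]).round(1))
E
```

```text
time: 21.72
tool_pos: [0.5916, -0.1628, 0.0056]
tool_rot: [[-0.996, 0.091, -0.018], [0.093, 0.974, -0.205], [-0.001, -0.206, -0.979]]
force: [0.1, 0.5, 0.4]
gripper_width: 0.0851
wrist 37385 colour [176. 161. 139.]
(6, np.int64(1722), array([11., 12., 13.]), array([-124.,  -54.]))
(18, np.int64(2207), array([11., 12., 13.]), array([-124.,  -21.]))
(30, np.int64(2895), array([11., 12., 13.]), array([-124.,  -10.]))
(42, np.int64(3864), array([11., 12., 13.]), array([-124.,  -11.]))
(54, np.int64(3925), array([11., 12., 13.]), array([-124.,  -14.]))
(66, np.int64(4069), array([11., 12., 13.]), array([-124.,  -17.]))
(78, np.int64(4265), array([11., 12., 13.]), array([-124.,  -17.]))
(90, np.int64(4410), array([11., 12., 13.]), array([-124.,  -21.]))
(102, np.int64(4502), array([11., 12., 13.]), array([-124.,  -24.]))
(114, np.int64(4855), array([11., 12., 13.]), array([-124.,  -20.]))
(126, np.int64(604), array([10., 12., 19.]), array([-123.,  -20.]))
[0.46732553 0.18990431 0.4634487 ]
tcp [-65.8  77.5  -2.4] F [-65.8 121.7   1.6] upper [-65.8  38.6  19.1]
```

The board is flat on the plate: 12 mm high at every station, x from -124 to about -4, with forces near zero. Now retreat, close the jaws, and push toward the far fence from the -x edge.

```bash
python3 -m creep '[{"claw":8.5,"dx":0,"dy":0.3,"dz":-0.1,"rx":0,"ry":0,"rz":0},{"claw":8.5,"dx":0,"dy":0.6,"dz":-0.2,"rx":0,"ry":0,"rz":0},{"claw":8.5,"dx":0,"dy":0.2,"dz":-2,"rx":0,"ry":0,"rz":0},{"claw":8.5,"dx":0,"dy":-0.2,"dz":-4,"rx":0,"ry":0,"rz":0},{"claw":4,"dx":0,"dy":-0.6,"dz":-6,"rx":0,"ry":0,"rz":0},{"claw":0,"dx":0,"dy":-0.6,"dz":-6,"rx":0,"ry":0,"rz":0},{"claw":0,"dx":0,"dy":-0.6,"dz":-6,"rx":0,"ry":0,"rz":0}]' 40
python3 - <<'E'
from h import *
Q=tool(cyaw,0); 
for q in ((-160,60,50),(-160,60,4),(-138,60,4)):
    rows(cf(*q),Q)
E
```

```text
time: 22.65
tool_pos: [0.592, -0.1563, 0.0658]
tool_rot: [[-0.996, 0.091, -0.018], [0.093, 0.974, -0.205], [-0.001, -0.206, -0.979]]
force: [0.2, -0.2, -0.1]
gripper_width: 0.0317
d cm [ 9.4  -2.19  1.25] rot deg [-11.9   0.1  -0.1] now [ 0.592  -0.1563  0.0658] t 22.65 F [ 0.2 -0.2 -0.1] w 0.0317
d cm [ 9.41 -1.24  5.75] rot deg [-11.9   0.1  -0.1] now [ 0.592  -0.1563  0.0658] t 22.65 F [ 0.2 -0.2 -0.1] w 0.0317
d cm [ 7.21 -1.24  5.75] rot deg [-11.9   0.1  -0.1] now [ 0.592  -0.1563  0.0658] t 22.65 F [ 0.2 -0.2 -0.1] w 0.0317
```

```bash
python3 -m creep '[{"claw":0,"dx":3,"dy":-0.7,"dz":0.3,"rx":-4,"ry":0,"rz":0},{"claw":0,"dx":6,"dy":-1.5,"dz":0.6,"rx":-8,"ry":0,"rz":0},{"claw":0,"dx":9.4,"dy":-2.2,"dz":1.25,"rx":-11.9,"ry":0,"rz":0},{"claw":0,"dx":9.4,"dy":-1.9,"dz":2.7,"rx":-11.9,"ry":0,"rz":0},{"claw":0,"dx":9.4,"dy":-1.5,"dz":4.5,"rx":-11.9,"ry":0,"rz":0},{"claw":0,"dx":9.4,"dy":-1.24,"dz":5.6,"rx":-11.9,"ry":0,"rz":0},{"claw":0,"dx":9.4,"dy":-1.24,"dz":5.75,"rx":-11.9,"ry":0,"rz":0},{"claw":0,"dx":9.4,"dy":-1.24,"dz":5.75,"rx":-11.9,"ry":0,"rz":0}]'
python3 - <<'E'
from h import *
print(tocf(manip.state()['tool_pos']).round(1)); tilt(('wrist',))
rows(cf(-138,60,4),tool(cyaw,0))
E
```

```text
time: 23.65
tool_pos: [0.4966, -0.1713, 0.0117]
tool_rot: [[-0.996, 0.092, 0.001], [0.092, 0.996, 0.0], [-0.001, 0.0, -1.0]]
force: [0.8, -0.1, -0.0]
gripper_width: -0.0
[-159.6   60.2    3.7]
wrist 458 colour [217. 201. 176.]
(6, np.int64(71), array([11., 12., 12.]), array([-113., -104.]))
(18, np.int64(12), array([11., 12., 13.]), array([-115., -111.]))
(54, np.int64(139), array([11., 12., 13.]), array([-121.,  -99.]))
(66, np.int64(142), array([11., 12., 12.]), array([-121.,  -99.]))
(102, np.int64(10), array([11., 12., 12.]), array([-115., -111.]))
(114, np.int64(84), array([11., 12., 12.]), array([-113., -102.]))
d cm [-2.15 -0.01  0.  ] rot deg [ 0.   0.1 -0. ] now [ 0.4967 -0.1714  0.012 ] t 23.7 F [ 0.1  1.1 -0.3] w -0.0002
```

```bash
python3 -m creep '[{"claw":0,"dx":-0.8,"dy":0,"dz":0,"rx":0,"ry":0,"rz":0},{"claw":0,"dx":-1.5,"dy":0,"dz":0,"rx":0,"ry":0,"rz":0},{"claw":0,"dx":-1.9,"dy":0,"dz":0,"rx":0,"ry":0,"rz":0},{"claw":0,"dx":-2.15,"dy":0,"dz":0,"rx":0,"ry":0,"rz":0},{"claw":0,"dx":-2.3,"dy":0,"dz":0,"rx":0,"ry":0,"rz":0},{"claw":0,"dx":-2.45,"dy":0,"dz":0,"rx":0,"ry":0,"rz":0},{"claw":0,"dx":-2.55,"dy":0,"dz":0,"rx":0,"ry":0,"rz":0},{"claw":0,"dx":-2.55,"dy":0,"dz":0,"rx":0,"ry":0,"rz":0}]'
python3 -m creep '[{"claw":0,"dx":-0.1,"dy":0,"dz":0,"rx":0,"ry":0,"rz":0},{"claw":0,"dx":-0.2,"dy":0,"dz":0,"rx":0,"ry":0,"rz":0},{"claw":0,"dx":-0.2,"dy":0,"dz":0,"rx":0,"ry":0,"rz":0}]'
python3 - <<'E'
from h import *
print(tocf(manip.state()['tool_pos']).round(1))
E
```

```text
time: 24.7
tool_pos: [0.5218, -0.1738, 0.0117]
tool_rot: [[-0.996, 0.093, 0.001], [0.093, 0.996, 0.0], [-0.001, 0.0, -1.0]]
force: [-0.3, 0.8, -1.2]
gripper_width: 0.0002
time: 25.08
tool_pos: [0.5239, -0.174, 0.0117]
tool_rot: [[-0.996, 0.093, 0.001], [0.093, 0.996, 0.0], [-0.001, 0.0, -1.0]]
force: [-0.4, -0.3, -0.6]
gripper_width: 0.0002
[-132.2   60.     3.7]
```

```bash
python3 -m creep '[{"claw":0,"dx":-0.1,"dy":0,"dz":0,"rx":0,"ry":0,"rz":0},{"claw":0,"dx":-0.2,"dy":0,"dz":0,"rx":0,"ry":0,"rz":0},{"claw":0,"dx":-0.2,"dy":0,"dz":0,"rx":0,"ry":0,"rz":0}]'
python3 -m creep '[{"claw":0,"dx":-0.07,"dy":0,"dz":0,"rx":0,"ry":0,"rz":0},{"claw":0,"dx":-0.15,"dy":0,"dz":0,"rx":0,"ry":0,"rz":0},{"claw":0,"dx":-0.15,"dy":0,"dz":0,"rx":0,"ry":0,"rz":0}]'
python3 - <<'E'
from h import *
print(tocf(manip.state()['tool_pos']).round(1)); tilt(('wrist',))
E
```

```text
time: 25.45
tool_pos: [0.5241, -0.1739, 0.0117]
tool_rot: [[-0.996, 0.093, -0.003], [0.093, 0.996, 0.001], [0.003, 0.001, -1.0]]
force: [-9.8, -1.8, 6.0]
gripper_width: 0.0002
time: 25.82
tool_pos: [0.5241, -0.1739, 0.0116]
tool_rot: [[-0.996, 0.093, -0.006], [0.093, 0.996, 0.002], [0.006, 0.002, -1.0]]
force: [-18.6, -3.1, 10.5]
gripper_width: 0.0002
[-132.    60.2    3.6]
wrist 3131 colour [119. 109.  94.]
(6, np.int64(456), array([ 7., 12., 12.]), array([-121.,  -79.]))
(18, np.int64(330), array([ 6., 11., 12.]), array([-121.,  -87.]))
(30, np.int64(332), array([ 6., 11., 13.]), array([-123., -113.]))
(42, np.int64(174), array([ 6., 11., 12.]), array([-120., -114.]))
(54, np.int64(169), array([11., 12., 50.]), array([-123.,  -72.]))
(66, np.int64(181), array([11., 12., 52.]), array([-125.,  -72.]))
(78, np.int64(170), array([ 6., 11., 12.]), array([-120., -115.]))
(90, np.int64(340), array([ 6., 11., 13.]), array([-123., -113.]))
(102, np.int64(326), array([ 6., 11., 12.]), array([-123.,  -88.]))
(114, np.int64(618), array([ 7., 12., 12.]), array([-121.,  -78.]))
(126, np.int64(35), array([ 9., 11., 12.]), array([-120., -104.]))
```

```bash
python3 -m creep '[{"claw":0,"dx":0.4,"dy":0,"dz":0,"rx":0,"ry":0,"rz":0},{"claw":0,"dx":0.9,"dy":0,"dz":-0.5,"rx":0,"ry":0,"rz":0},{"claw":0,"dx":0.9,"dy":1,"dz":-3,"rx":0,"ry":0,"rz":0},{"claw":0,"dx":-2,"dy":4,"dz":-4.5,"rx":0,"ry":0,"rz":0},{"claw":0,"dx":-5,"dy":8,"dz":-4.5,"rx":0,"ry":0,"rz":0},{"claw":0,"dx":-6.8,"dy":10,"dz":-3.5,"rx":0,"ry":0,"rz":0},{"claw":0,"dx":-6.8,"dy":10,"dz":-1.5,"rx":0,"ry":0,"rz":0},{"claw":0,"dx":-6.8,"dy":10,"dz":0,"rx":0,"ry":0,"rz":0}]'
python3 -m creep '[{"claw":0,"dx":0,"dy":-0.5,"dz":0,"rx":0,"ry":0,"rz":0},{"claw":0,"dx":0,"dy":-1,"dz":0,"rx":0,"ry":0,"rz":0},{"claw":0,"dx":0,"dy":-1.5,"dz":0,"rx":0,"ry":0,"rz":0},{"claw":0,"dx":0,"dy":-1.8,"dz":0,"rx":0,"ry":0,"rz":0},{"claw":0,"dx":0,"dy":-1.9,"dz":0,"rx":0,"ry":0,"rz":0},{"claw":0,"dx":0,"dy":-2,"dz":0,"rx":0,"ry":0,"rz":0},{"claw":0,"dx":0,"dy":-2,"dz":0,"rx":0,"ry":0,"rz":0}]'
python3 - <<'E'
from h import *
print(tocf(manip.state()['tool_pos']).round(1))
E
```

```text
time: 26.88
tool_pos: [0.6043, -0.0807, 0.0113]
tool_rot: [[-0.996, 0.092, 0.001], [0.092, 0.996, 0.0], [-0.001, 0.0, -1.0]]
force: [-0.4, -0.6, -0.3]
gripper_width: 0.0
time: 27.75
tool_pos: [0.6024, -0.101, 0.0118]
tool_rot: [[-0.996, 0.093, 0.001], [0.093, 0.996, 0.0], [-0.001, 0.0, -1.0]]
force: [-0.4, 0.1, 0.4]
gripper_width: 0.0001
[-60.8 140.    3.8]
```

```bash
python3 -m creep '[{"claw":0,"dx":0,"dy":-0.1,"dz":0,"rx":0,"ry":0,"rz":0},{"claw":0,"dx":0,"dy":-0.2,"dz":0,"rx":0,"ry":0,"rz":0},{"claw":0,"dx":0,"dy":-0.3,"dz":0,"rx":0,"ry":0,"rz":0},{"claw":0,"dx":0,"dy":-0.3,"dz":0,"rx":0,"ry":0,"rz":0}]'
python3 -m creep '[{"claw":0,"dx":0,"dy":-0.1,"dz":0,"rx":0,"ry":0,"rz":0},{"claw":0,"dx":0,"dy":-0.2,"dz":0,"rx":0,"ry":0,"rz":0},{"claw":0,"dx":0,"dy":-0.2,"dz":0,"rx":0,"ry":0,"rz":0}]'
python3 -m creep '[{"claw":0,"dx":0,"dy":-0.1,"dz":0,"rx":0,"ry":0,"rz":0},{"claw":0,"dx":0,"dy":-0.2,"dz":0,"rx":0,"ry":0,"rz":0},{"claw":0,"dx":0,"dy":-0.2,"dz":0,"rx":0,"ry":0,"rz":0}]'
```

```text
time: 28.25
tool_pos: [0.6021, -0.1041, 0.0118]
tool_rot: [[-0.996, 0.093, 0.001], [0.093, 0.996, 0.0], [-0.001, 0.0, -1.0]]
force: [-0.8, -0.3, -0.8]
gripper_width: -0.0001
time: 28.62
tool_pos: [0.6019, -0.106, 0.0118]
tool_rot: [[-0.996, 0.093, 0.001], [0.093, 0.996, 0.0], [-0.001, 0.0, -1.0]]
force: [1.4, -0.5, -0.5]
gripper_width: -0.0
time: 29.0
tool_pos: [0.6017, -0.1078, 0.0118]
tool_rot: [[-0.996, 0.093, 0.001], [0.093, 0.996, 0.0], [-0.001, 0.0, -1.0]]
force: [-0.2, 1.8, -0.0]
gripper_width: 0.0001
```

```bash
python3 -m creep '[{"claw":0,"dx":0,"dy":-0.1,"dz":0,"rx":0,"ry":0,"rz":0},{"claw":0,"dx":0,"dy":-0.2,"dz":0,"rx":0,"ry":0,"rz":0},{"claw":0,"dx":0,"dy":-0.2,"dz":0,"rx":0,"ry":0,"rz":0}]'
python3 -m creep '[{"claw":0,"dx":0,"dy":-0.1,"dz":0,"rx":0,"ry":0,"rz":0},{"claw":0,"dx":0,"dy":-0.15,"dz":0,"rx":0,"ry":0,"rz":0},{"claw":0,"dx":0,"dy":-0.15,"dz":0,"rx":0,"ry":0,"rz":0}]'
```

```text
time: 29.38
tool_pos: [0.6016, -0.1085, 0.0118]
tool_rot: [[-0.996, 0.093, 0.001], [0.093, 0.996, 0.002], [-0.001, 0.002, -1.0]]
force: [2.4, 13.1, 0.2]
gripper_width: -0.0005
time: 29.75
tool_pos: [0.6015, -0.1088, 0.0117]
tool_rot: [[-0.996, 0.093, 0.001], [0.093, 0.996, 0.003], [-0.001, 0.003, -1.0]]
force: [4.8, 20.4, 0.2]
gripper_width: -0.0003
```

```bash
python3 -m creep '[{"claw":0,"dx":0,"dy":0.5,"dz":0,"rx":0,"ry":0,"rz":0},{"claw":0,"dx":0,"dy":1.1,"dz":-0.5,"rx":0,"ry":0,"rz":0},{"claw":0,"dx":1,"dy":1.1,"dz":-3,"rx":0,"ry":0,"rz":0},{"claw":0,"dx":4,"dy":-2,"dz":-4.5,"rx":0,"ry":0,"rz":0},{"claw":0,"dx":7,"dy":-5,"dz":-4.5,"rx":0,"ry":0,"rz":0},{"claw":0,"dx":9,"dy":-6.9,"dz":-3.5,"rx":0,"ry":0,"rz":0},{"claw":0,"dx":9,"dy":-6.9,"dz":-1.5,"rx":0,"ry":0,"rz":0},{"claw":0,"dx":9,"dy":-6.9,"dz":0,"rx":0,"ry":0,"rz":0}]'
python3 -m creep '[{"claw":0,"dx":0,"dy":0,"dz":0,"rx":0,"ry":0,"rz":0},{"claw":0,"dx":-0.8,"dy":0,"dz":0,"rx":0,"ry":0,"rz":0},{"claw":0,"dx":-1.4,"dy":0,"dz":0,"rx":0,"ry":0,"rz":0},{"claw":0,"dx":-1.6,"dy":0,"dz":0,"rx":0,"ry":0,"rz":0},{"claw":0,"dx":-1.7,"dy":0,"dz":0,"rx":0,"ry":0,"rz":0},{"claw":0,"dx":-1.8,"dy":0,"dz":0,"rx":0,"ry":0,"rz":0},{"claw":0,"dx":-1.9,"dy":0,"dz":0,"rx":0,"ry":0,"rz":0},{"claw":0,"dx":-1.9,"dy":0,"dz":0,"rx":0,"ry":0,"rz":0}]'
python3 - <<'E'
from h import *
print(tocf(manip.state()['tool_pos']).round(1))
E
```

```text
time: 30.75
tool_pos: [0.5054, -0.1722, 0.0114]
tool_rot: [[-0.996, 0.094, 0.001], [0.094, 0.996, -0.0], [-0.001, 0.0, -1.0]]
force: [0.1, -0.4, 0.3]
gripper_width: -0.0002
time: 31.75
tool_pos: [0.524, -0.1735, 0.0117]
tool_rot: [[-0.996, 0.093, 0.0], [0.093, 0.996, 0.0], [-0.0, 0.001, -1.0]]
force: [-2.7, -0.5, 1.0]
gripper_width: -0.0001
[-132.2   60.6    3.7]
```

```bash
python3 -m creep '[{"claw":0,"dx":-0.1,"dy":0,"dz":0,"rx":0,"ry":0,"rz":0},{"claw":0,"dx":-0.2,"dy":0,"dz":0,"rx":0,"ry":0,"rz":0},{"claw":0,"dx":-0.2,"dy":0,"dz":0,"rx":0,"ry":0,"rz":0},{"claw":0,"dx":0.5,"dy":0,"dz":0,"rx":0,"ry":0,"rz":0},{"claw":0,"dx":1.2,"dy":0,"dz":-0.5,"rx":0,"ry":0,"rz":0},{"claw":0,"dx":2,"dy":0,"dz":-5,"rx":0,"ry":0,"rz":0},{"claw":0,"dx":2,"dy":0,"dz":-11,"rx":0,"ry":0,"rz":0},{"claw":0,"dx":2,"dy":0,"dz":-17,"rx":0,"ry":0,"rz":0}]'
python3 -m creep '[{"claw":0,"dx":2,"dy":6,"dz":0,"rx":0,"ry":0,"rz":0},{"claw":0,"dx":4,"dy":12,"dz":0,"rx":0,"ry":0,"rz":0},{"claw":0,"dx":4,"dy":18,"dz":0,"rx":0,"ry":0,"rz":0},{"claw":0,"dx":4,"dy":22,"dz":0,"rx":0,"ry":0,"rz":0},{"claw":0,"dx":4,"dy":22,"dz":0,"rx":0,"ry":0,"rz":0},{"claw":0,"dx":4,"dy":22,"dz":0,"rx":0,"ry":0,"rz":0}]'
python3 - <<'E'
from h import *
t=grab('top'); s=grab('side'); w=grab('wrist')
a=cv2.resize(t['color'][145:255,310:420],(400,400)); b=cv2.resize(s['color'],(400,250)); d=cv2.resize(t['color'],(400,250))
c=np.zeros((512,800,3),np.uint8); c[:400,:400]=a; c[:250,400:]=b; c[255:505,400:]=d
cv2.imwrite('pics/f1.png',c[:,:,::-1])
tilt(('top','side'))
for n,r in(('top',t),('side',s),('wrist',w)):
    h=cv2.cvtColor(r['color'],cv2.COLOR_RGB2HSV); P=cloud(r); q=(P-C0)*1000
    m=((h[...,1]<70)&(h[...,2]>120)&(abs(q[...,0]+60)<110)&(abs(q[...,1]-60)<110)&(abs(q[...,2]-12)<5)).astype(np.uint8)
    N,l,st,ce=cv2.connectedComponentsWithStats(m); i=1+np.argmax(st[1:,4]); uv=np.argwhere(l==i)[:,::-1]
    Q=np.array([tocf(p) for p in onz(r,uv,.020)]); print(n,st[i,4],Q.min(0).round(1),Q.max(0).round(1),cv2.minAreaRect(Q[:,:2].astype(np.float32)))
E
```

```text
time: 32.75
tool_pos: [0.5038, -0.1716, 0.1838]
tool_rot: [[-0.996, 0.093, 0.001], [0.093, 0.996, 0.0], [-0.001, 0.0, -1.0]]
force: [1.0, 0.3, 0.3]
gripper_width: -0.0002
time: 33.5
tool_pos: [0.4847, 0.0508, 0.1819]
tool_rot: [[-0.996, 0.093, 0.001], [0.093, 0.996, 0.0], [-0.001, 0.0, -1.0]]
force: [-0.4, -0.3, -0.5]
gripper_width: -0.0001
top 1579 colour [212. 196. 178.]
(6, np.int64(117), array([10., 12., 15.]), array([-119.,   -7.]))
(18, np.int64(158), array([10., 12., 15.]), array([-120.,   -6.]))
(30, np.int64(159), array([10., 12., 15.]), array([-120.,   -6.]))
(42, np.int64(157), array([10., 12., 15.]), array([-121.,   -6.]))
(54, np.int64(161), array([10., 13., 15.]), array([-119.,   -6.]))
(66, np.int64(157), array([10., 12., 15.]), array([-120.,   -7.]))
(78, np.int64(149), array([10., 13., 15.]), array([-119.,   -9.]))
(90, np.int64(160), array([10., 12., 15.]), array([-119.,   -6.]))
(102, np.int64(154), array([10., 13., 15.]), array([-119.,   -7.]))
(114, np.int64(158), array([10., 12., 15.]), array([-120.,   -7.]))
(126, np.int64(38), array([ 6., 11., 15.]), array([-1
[... 547 characters left out ...]
2., 14.]), array([-118.,   -6.]))
(102, np.int64(119), array([11., 12., 14.]), array([-118.,   -8.]))
(114, np.int64(167), array([ 6., 12., 14.]), array([-117.,   -5.]))
(126, np.int64(43), array([ 5.,  8., 13.]), array([-113.,  -12.]))
top 1536 [-123.    -4.5   12. ] [  2.  122.5  12. ] ((-60.61649703979492, 59.091575622558594), (126.66450500488281, 125.21546936035156), 89.76084899902344)
side 1178 [-121.1   -7.4   12. ] [ -0.4 128.5  12. ] ((-60.7665901184082, 60.5222053527832), (135.86810302734375, 120.67627716064453), 89.9793472290039)
wrist 6641 [-122.5    0.7   12. ] [ -0.7 124.3  12. ] ((-61.63232421875, 62.513938903808594), (123.44918060302734, 121.91839599609375), 89.94132232666016)
```

View pics/f1.png

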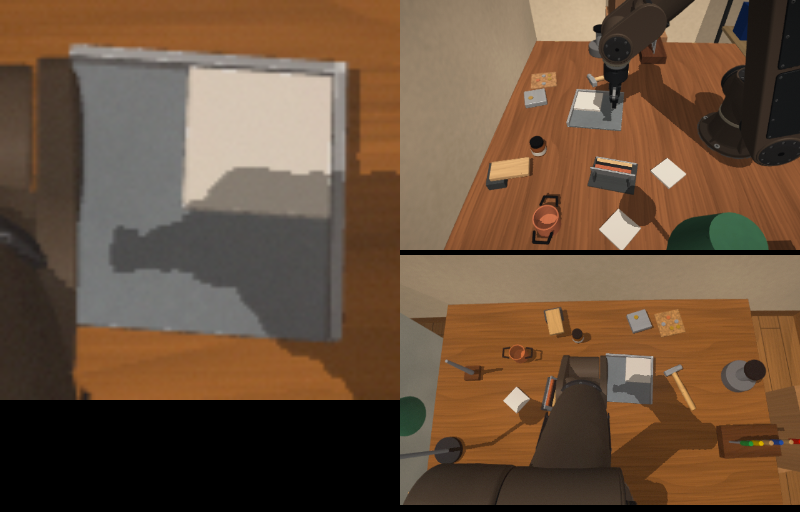

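The board sits in the fence corner (crop 260,140). The three short boards still stand in the rack, and the jar, hammer and pot look unmoved. The robot is clear, so I'm handing in.

```bash
python3 -c "
from plant import ticket,manip
print(manip.state()['force'].round(1), ticket.hand_in())"
```

```text
the job is handed in; nothing more can be done
[ 0.4 -0.5 -0.4] None
```

The tall white board is lying flat on the grey plate, pushed into the corner against both fences, and the job is handed in at about 34 s of the 72 s. `hand_in()` reports no verdict, so success is judged from my own checks.

**What I did:**
- I drew the board, third in the stack, up along its 20° lean.
- I set its lower edge against the right fence, rested it on the outer finger, and let it slide down that finger until flat.
- I then pushed it with closed fingers against the far fence (19 N), the right fence (20 N), and the far fence once more.

**Last checks:**
- **Flat:** the top surface measured 12–13 mm above the plate nearly everywhere, matching the board's thickness.
- **Square:** it is within about 0.3° of the fence direction I measured. It spans x from about -122 to -1 mm and y from about 1 to 124 mm in the wrist view.
- **Flush:** the last push met resistance at the same spot as the first, so the board had not moved off the far fence.
- **Everything else:** the final pictures show the three short boards leaning in the rack, and the jar, hammer and pot where they were. The robot was clear with near-zero force.

**What went wrong or disagreed:**
- A first try at tilting the held board to 60° stopped at joint 4's limit. The board was in the air, and I went back to a 43° tilt.
- The last few millimetres of lowering happened within one move, so I did not measure how softly the board touched down.
- The cameras disagree by a few millimetres on the board's outline, worst in the side view (136 mm against the true 120 mm in y). I trusted the contact forces for flushness.

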